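Charge the pigment mill and close it

TASK

Load the small vibrating mill: pour all six porcelain balls from the cup into its tub and stand the cup upright on the table again. Then gently lower the holed cover plate over the two studs until it lies flush on the rim, and swing the hold-down bar fully across it to its stop. Leave the other pots, jars and bottles standing where they are.

Things in the scene. Friction and masses are not known exactly. Their poses are not given: they have to be found in the camera images.
- mill: Bench vibrating mill, fixed. Origin: on the table under the middle of its open steel tub; z up; y along the line of its two studs; -x side (yaw within 0.4 rad of the world's) has the hold-down bar. Tub inside 100 mm (x) by 120 (y), inner floor 26 mm, rim 90 mm above the table, flat flanges level with the rim at both y ends. Motor box on the +x side, to 108 mm from the origin, 80 mm high
- mill_seat (a point): centre of the tub's mouth, on the rim plane 90 mm above the table: where the middle of the cover's underside belongs
- stud0 (a point): centre of the tip of the upright locating stud at mill x 0, y +78 mm: 12 mm diameter, 28 mm tall from flange to tip (tip 118 mm above the table), tapered over its last 6 mm
- stud1 (a point): the same for the other stud, at mill x 0, y -78 mm
- mill_pivot (a point): on the vertical pivot axis of the hold-down bar, at the bar's underside (103 mm above the table, 13 mm above the rim); mill x -78 mm, y +55 mm
- clamp (a joint): swing of the level hold-down bar about mill_pivot. 0: points to the mill's -x (fully open); 1.57: to its +y; 3.14 (stop): to its +x, across the seated cover between grip and stud0, 3 mm above the plate. Grows clockwise seen from above. Steel bar, 62 mm from pivot to tip, 16 wide, 8 thick. Light friction (about 1 N at the knob), stays where left; starts open, 0.3 to 1.3
- clamp_knob (a point): top centre of the upright round knob on the hold-down bar: 14 mm diameter, 42 mm tall, 52 mm from the pivot axis, top 153 mm above the table
- cover: Loose metal cover plate, 120 mm (x) by 186 (y), 10 thick, about 0.5 kg, flat on the table. Origin: centre of its underside; z up. Two through holes of 14.5 mm at x 0, y +-78 mm. A solid upright grip on its middle: 16 mm wide (x), 60 long (y), from 10 to 42 mm above the underside. Fits either way round
- cup: Loose white cup, no handle, upright on the table, open at the top, slightly flared: outer diameter 56 mm at the foot, 68 at 60 mm height, 70 at the rim; 90 mm tall, wall 3 mm, about 0.2 kg. Origin: centre of its underside; z up. Its x axis points to the paint bottle, its -x to the pigment pot. Holds the six balls
- ball0_center (a point): centre of a white porcelain grinding ball, 20 mm diameter, 12 g, smooth, rolls easily; starts in the cup
- ball1_center (a point): centre of a white porcelain grinding ball, 20 mm diameter, 12 g, smooth, rolls easily; starts in the cup
- ball2_center (a point): centre of a white porcelain grinding ball, 20 mm diameter, 12 g, smooth, rolls easily; starts in the cup
- ball3_center (a point): centre of a white porcelain grinding ball, 20 mm diameter, 12 g, smooth, rolls easily; starts in the cup
- ball4_center (a point): centre of a white porcelain grinding ball, 20 mm diameter, 12 g, smooth, rolls easily; starts in the cup
- ball5_center (a point): centre of a white porcelain grinding ball, 20 mm diameter, 12 g, smooth, rolls easily; starts in the cup
- glaze_jar: Bystander: closed glass jar, 56 mm wide, 80 mm tall; starts beside one long edge of the cover (its -x side). Origin: centre of its underside
- paint_bottle: Bystander: bottle, 44 mm wide, 110 mm tall; starts about 85 mm from the cup's axis, on the cup's +x side. Origin: centre of its underside
- pigment_pot: Bystander: clay pot, 46 mm wide, 60 mm tall; starts about 85 mm from the cup's axis, on the cup's -x side. Origin: centre of its underside
- brush_pot: Bystander: pot of brushes, 75 mm wide, 210 mm tall with its brushes, standing behind the mill (mill's +x side, about 155 mm from the mill's centre). Origin: centre of its underside
- glaze_dish: Bystander: shallow brown dish, 68 mm wide, 28 mm tall; starts beside the other long edge of the cover (its +x side). Origin: centre of its underside
Mind the look-alikes: they are no part of the job. Of the things like the cover, leave any that is pink; of the rest the larger one is meant.

How it is judged:
On the way, in this order (a step that is already met when the one before it is completed fails the run):
1. all six balls are in the tub (x of ball0_center in the frame of mill between -0.052 and 0.052 m and y of ball0_center in the frame of mill between -0.062 and 0.062 m and z of ball0_center in the frame of mill between 0.02 and 0.085 m and x of ball1_center in the frame of mill between -0.052 and 0.052 m and y of ball1_center in the frame of mill between -0.062 and 0.062 m and z of ball1_center in the frame of mill between 0.02 and 0.085 m and x of ball2_center in the frame of mill between -0.052 and 0.052 m and y of ball2_center in the frame of mill between -0.062 and 0.062 m and z of ball2_center in the frame of mill between 0.02 and 0.085 m and x of ball3_center in the frame of mill between -0.052 and 0.052 m and y of ball3_center in the frame of mill between -0.062 and 0.062 m and z of ball3_center in the frame of mill between 0.02 and 0.085 m and x of ball4_center in the frame of mill between -0.052 and 0.052 m and y of ball4_center in the frame of mill between -0.062 and 0.062 m and z of ball4_center in the frame of mill between 0.02 and 0.085 m and x of ball5_center in the frame of mill between -0.052 and 0.052 m and y of ball5_center in the frame of mill between -0.062 and 0.062 m and z of ball5_center in the frame of mill between 0.02 and 0.085 m), for 0.2 s.
2. the cup stands upright on the table again (angle between cup's own z axis and vertical below 0.1 rad and height (world z) of cup between -0.005 and 0.006 m and linear speed of cup below 0.02 m/s), for 0.2 s.
3. the cover lies flush on the rim, over both studs (horizontal distance between cover and mill_seat below 0.004 m and z of cover in the frame of mill between 0.087 and 0.0925 m and angle between the x axis of cover and the x axis of mill, either way round below 0.05 rad and angle between cover's own z axis and vertical below 0.03 rad), for 0.2 s.
4. the hold-down bar is swung across to its stop (value of joint clamp above 2.95 rad), for 0.2 s.
At the end, for the whole second after the job is handed in: All six balls are inside the tub below its rim; the cover lies on the rim over both studs (centre within 4 mm of the seat, underside within 2.5 mm of the rim plane, level); the hold-down bar is at its stop (joint above 2.95 rad); the cup stands upright on the table, at rest (all of step 1 and all of step 2 and all of step 3 and value of joint clamp above 2.95 rad and linear speed of cover below 0.02 m/s); the robot touches nothing.
It fails at once if a bystander is knocked over or shifted by more than 30 mm (distance of any of glaze_jar, paint_bottle, pigment_pot, brush_pot, glaze_dish from where it was at the start of the episode above 0.03 m or angle between any of glaze_jar, paint_bottle, pigment_pot, brush_pot, glaze_dish's own z axis and vertical above 0.35 rad).
It fails at once if the cover is dropped or rammed onto the mill (over 80 N) (contact force between cover and mill above 80 N).
It also fails if it takes over 72 s, if anything falls off the work surface, if the arm or the gripper's body presses on something with over 40 N, if the wrist force passes 120 N, or if a joint passes its speed limit or range.

ROBOT

A 6-joint arm with a two-finger parallel gripper is mounted at the origin on the work surface. World frame = base frame: x ahead of the robot, y to its left, z up, the work surface at z = 0. Lengths are in m, angles in rad, forces in N, time in s.
With the tool pointing down it reaches from about 0.275 to 0.85 m from the base axis. Payload 5.2 kg.
Tool frame: the origin (TCP) lies midway between the tips of the shut fingers; the grasp point (between the pads) lies 19 mm behind it; z points along the fingers, y is the line along which they close (so a half turn about z gives the same grasp; the last joint's range is limited). The gripper opens to 85 mm and grips with 20 to 120 N. Pads are 22 mm wide; open, the fingers measure 114 mm over their backs; the gripper's body (76 mm by 85 mm) begins 54 mm behind the grasp point. The pads swing forward as they close: fully open they stand 13 mm farther back than shut.
Start: joints at [-1.533, 0.259, 1.535, -0, 1.348, -0.203], TCP at [0.131, -0.534, 0.231] pointing down, gripper open.
Joint ranges: [-3.14, 3.14], [-0.91, 2.08], [0.19, 2.58], [-1.22, 4.36], [0.22, 2.71], [-3.12, 3.12]. Speed limits (rad/s): [2.57, 2.57, 3.14, 3.14, 3.14, 3.14].

INTERFACE

Orientations are given as a unit quaternion [w, x, y, z].
In Python, from cell import robot gives the robot as it stands.
- The arm moves only by the tool apply_moves, never from a script. Its argument "plan" is a list of rows, each a list of 7 numbers: the shift along the tool's x, y, z scaled (see below), then the turn, a rotation vector about the tool's x, y, z scaled (see below), then the opening, from -1 (shut) to 1 (fully open). A call has 1 to 5 rows; each row shifts and turns the commanded pose from where the row before left it, along the tool's axes as they then stand; what a row does not reach is not made up. The controller multiplies each number of a shift by 80 mm and each number of a turn by 90 degrees. A row lasts 1/12 s, in which the tool goes at most 41.7 mm and 7.16 degrees, less where a joint would pass 70% of its speed; a pose out of reach is approached as far as the arm can. A call with a number of a shift or a turn outside -1 to 1 is refused whole. A call with a gripper value outside its range is refused whole. The fingers move at their own pace and stop on an object; "newtons" is the grip in N (left out, the last holds). Time passes only in rows, so rows that do not move let the fingers close. It gives the time, the measured TCP pose, the force, the opening and the grip force at its end, in the units of the state.
- robot.get_state(): the state, without advancing time (a new reading comes with each control period).
- robot.capture(name): name is "scene" or "top" or "wrist"; returns the picture (400x640x3 uint8, blue, green, red); there is no depth.
- robot.get_calibration(name): a dict with "vfov" (degrees; the focal length in pixels is half the picture's height over the tangent of half this angle, whatever the lens; pixels are square), "cx", "cy" (the principal point, pixels), "rvec" (rotation vector, rad) and "tvec" (3), from world to camera coordinates, as OpenCV has them. Camera axes: x right, y down, z forward; pixel columns grow to the right and rows downward; lengths in m; the calibration is good to about 2 mm. The wrist camera is an equidistant fisheye: a pixel r from the principal point sees the ray r / f radians off the axis. A picture is of the moment at which its call begins: read the wrist's pose just before it. get_calibration takes no time and is no camera call; for the wrist camera it gives the pose at the moment of the call.
- robot.finish_job(): hands the job in; it is judged then, once.
Trained networks look in the newest picture that a camera, given by its name, has taken for a name from the list of things; names that differ only in an ending like _2 or _b are one class to them, and where a whole thing is asked for, a point or a joint stands for the part that bears it (a point fixed in the world has none). Each returns a list of dicts, best first, with "score" (0 to 1); they miss things now and then, are a little off and sometimes report something else, mostly with a low value. They report only what shows in the picture. A call takes as long as a camera call. They do not tell look-alikes from the thing itself.
- robot.masks_of(target, camera): "region" (400x640 bool, what is visible of it) and "at" ([column, row] in pixels, amid what is visible of it).
The state is a dict: "time_s": time; "joint_positions": joint angles; "joint_velocities": joint speeds; "joint_efforts": joint torques, N m; "position": TCP position; "orientation": TCP orientation; "ft_force": force on the tool from outside, world axes, zero at the start; "moment": the same for the moment, N m; "width": finger opening in m; "gripper_force": force on a finger pad.
Only numpy, scipy, OpenCV 4.12 (cv2) and the standard library are available. Lean on these libraries where they do the work, as an engineer would, in place of code of your own. Each camera call takes 0.05 s, during which the arm holds its last target. There are 200 camera calls.

## Working session

There is one attempt and no reset: what is moved stays moved. The work goes in short steps, Python scripts to look and compute and a tool call to move; the robot and the scene stay as the last step left them, time stands still between calls to the robot, and variables do not carry over. Pictures are saved under pics/ and viewed, at most 10 in all, crops included, and the job is handed in when it is done.

Besides the shell and the picture viewer there is one more tool, called after "Request:" as name(argument=value, ...), one argument or row to a line, values as JSON. apply_moves: Moves the arm, as the interface text tells. Its arguments: {"type":"object","properties":{"plan":{"type":"array"},"newtons":{"type":"number"}},"required":["plan"]}

```bash
ls; mkdir -p pics
cat > h.py <<'E'
import numpy as np, cv2
from cell import robot
from scipy.spatial.transform import Rotation as R
def cal(n):
    c=robot.get_calibration(n); f=200/np.tan(np.radians(c['vfov'])/2)
    return f,c['cx'],c['cy'],cv2.Rodrigues(np.array(c['rvec'],float))[0],np.array(c['tvec'],float).ravel()
def ray(n,px,C=None):
    f,cx,cy,Rm,t=C or cal(n); px=np.atleast_2d(px).astype(float)
    d=(px-[cx,cy])/f
    if n=='wrist':
        r=np.linalg.norm(d,axis=1,keepdims=True); v=np.hstack([d/np.maximum(r,1e-9)*np.sin(r),np.cos(r)])
    else: v=np.hstack([d,np.ones((len(d),1))])
    return -Rm.T@t, v@Rm
def atz(n,px,z,C=None):
    o,v=ray(n,px,C); return o+v*((z-o[2])/v[:,2])[:,None]
def proj(n,P,C=None):
    f,cx,cy,Rm,t=C or cal(n); p=np.atleast_2d(P)@Rm.T+t
    if n=='wrist':
        r=np.linalg.norm(p[:,:2],axis=1,keepdims=True); th=np.arctan2(r,p[:,2:]); return p[:,:2]/np.maximum(r,1e-9)*th*f+[cx,cy]
    return p[:,:2]/p[:,2:]*f+[cx,cy]
E
python3 - <<'E'
from h import *
im={n:robot.capture(n) for n in('scene','top')}
cv2.imwrite('pics/a.png',im['scene']);cv2.imwrite('pics/b.png',im['top'])
for n in im:
    f,cx,cy,Rm,t=cal(n); print(n,f,cx,cy,-Rm.T@t)
for n in im:
  for k in('mill','cover','cup','clamp_knob','stud0','ball0_center','glaze_jar','paint_bottle','pigment_pot','brush_pot','glaze_dish'):
    for r in robot.masks_of(k,n):
        if r['score']>.25: print(n,k,round(r['score'],2),np.round(r['at']),r['region'].sum(),np.round(atz(n,r['at'],0.0)[0,:2],3))
E
```

```text
pics
scene 386.0200357625613 327.85156777590015 198.5977627016271 [0.89363745 0.3729305  0.89292773]
top 507.99449664590037 316.51535301215085 200.37180487883455 [ 0.1974281  -0.02319486  1.72944509]
scene mill 0.71 [309. 230.] 5664 [ 0.54  -0.028]
scene cover 0.86 [309. 111.] 715 [ 0.214 -0.362]
scene cover 0.69 [258. 158.] 2014 [ 0.472 -0.323]
scene cup 0.89 [438. 288.] 971 [0.436 0.315]
scene clamp_knob 0.72 [356. 198.] 227 [ 0.372 -0.008]
scene clamp_knob 0.66 [444. 263.] 347 [0.368 0.288]
scene stud0 0.94 [307. 228.] 5589 [ 0.539 -0.036]
scene glaze_jar 0.85 [291. 144.] 478 [ 0.362 -0.292]
scene paint_bottle 0.73 [425. 322.] 519 [0.527 0.342]
scene paint_bottle 0.38 [306. 226.] 5667 [ 0.539 -0.042]
scene pigment_pot 0.79 [444. 264.] 316 [0.37 0.29]
scene brush_pot 0.85 [266. 262.] 1430 [ 0.682 -0.04 ]
scene glaze_dish 0.57 [219. 166.] 319 [ 0.574 -0.381]
top mill 0.76 [319. 174.] 2915 [ 0.572 -0.027]
top cover 0.81 [350. 243.] 649 [ 0.33  -0.128]
top cover 0.67 [403. 200.] 1921 [ 0.475 -0.313]
top cover 0.58 [302. 209.] 106 [0.45  0.033]
top cover 0.56 [422. 277.] 878 [ 0.211 -0.365]
top cover 0.42 [225. 227.] 164 [0.396 0.3  ]
top cup 0.64 [213. 198.] 261 [0.498 0.343]
top stud0 0.88 [318. 174.] 3053 [ 0.572 -0.024]
top ball0_center 0.71 [319. 175.] 3082 [ 0.57  -0.027]
top glaze_jar 0.78 [398. 226.] 271 [ 0.387 -0.291]
top paint_bottle 0.45 [212. 182.] 183 [0.555 0.344]
top pigment_pot 0.71 [227. 229.] 152 [0.388 0.291]
top brush_pot 0.68 [315. 132.] 507 [ 0.725 -0.015]
```

View pics/a.png

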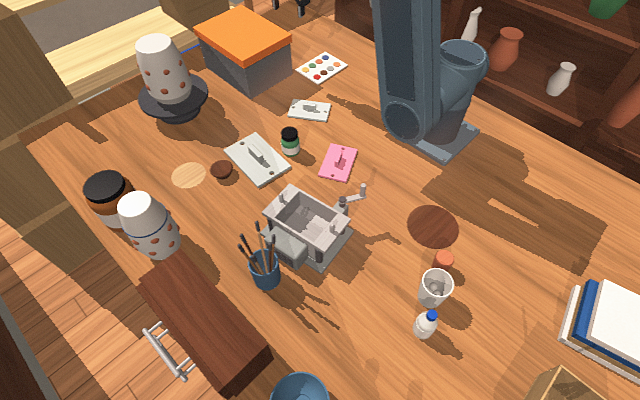

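View pics/b.png

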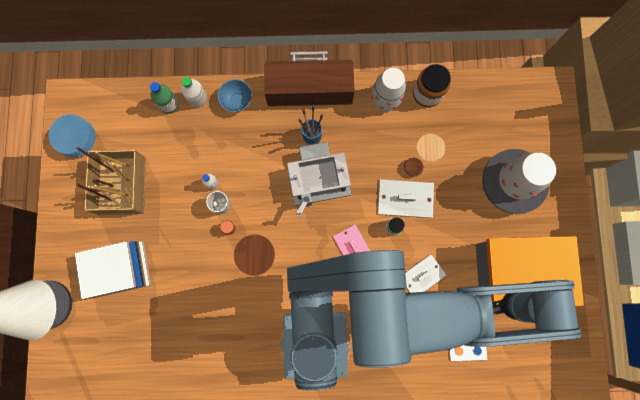

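Cover candidates: the large light plate at scene (258,158) / top (406,198), the small light plate at scene (309,111) / top (425,275), and the pink plate at scene (338,162). The large light one fits, since it isn't pink, is the larger of the two left, and stands between the jar and the dish. I'll confirm it in a crop.

Run:
```python
from h import *
a=cv2.imread('pics/a.png');b=cv2.imread('pics/b.png')
A=cv2.resize(a[90:280,205:365],None,fx=2.5,fy=2.5,interpolation=3);B=cv2.resize(b[120:310,290:450],None,fx=2.5,fy=2.5,interpolation=3)
cv2.imwrite('pics/c.png',np.hstack([A,B]))
for n in('scene','top'):
  robot.capture(n)
  for k,z in(('cover',.01),('cup',0),('paint_bottle',0),('pigment_pot',0)):
    for r in robot.masks_of(k,n)[:3]:
      m=r['region'].astype(np.uint8)
      if k=='cover':
        box=cv2.boxPoints(cv2.minAreaRect(cv2.findNonZero(m)))
        c=atz(n,box,z); print(n,k,np.round(r['at']),np.round(c[:,:2],3).tolist(),np.round(np.linalg.norm(c[1]-c[0]),3),np.round(np.linalg.norm(c[2]-c[1]),3))
      else:
        x,y,w,h=cv2.boundingRect(m); print(n,k,round(r['score'],2),x,y,w,h)
st=robot.get_state(); print(np.round(st['orientation'],3),R.from_quat(st['orientation'],scalar_first=True).as_matrix().round(3),cal('wrist'))
```

```text
scene cover [256. 160.] [[0.534, -0.416], [0.398, -0.445], [0.43, -0.219], [0.554, -0.204]] 0.139 0.228
scene cover [335. 164.] [[0.397, -0.141], [0.268, -0.212], [0.24, -0.123], [0.368, -0.059]] 0.147 0.093
scene cover [310. 111.] [[0.292, -0.387], [0.223, -0.451], [0.144, -0.331], [0.216, -0.273]] 0.094 0.143
scene cup 0.62 416 268 37 41
scene paint_bottle 0.87 413 310 25 30
scene pigment_pot 0.59 431 250 22 21
top cover [406. 198.] [[0.428, -0.221], [0.549, -0.233], [0.531, -0.423], [0.411, -0.408]] 0.121 0.19
top cover [424. 276.] [[0.216, -0.284], [0.289, -0.396], [0.214, -0.444], [0.142, -0.332]] 0.134 0.089
top cover [351. 243.] [[0.355, -0.065], [0.396, -0.147], [0.308, -0.191], [0.267, -0.109]] 0.092 0.099
top cup 0.53 207 191 23 23
top cup 0.37 298 105 25 40
top paint_bottle 0.51 202 174 17 16
top paint_bottle 0.21 220 221 15 13
top pigment_pot 0.56 220 221 16 14
[-0.     0.993  0.12   0.   ] [[ 0.971  0.238  0.   ]
 [ 0.238 -0.971  0.   ]
 [ 0.    -0.    -1.   ]] (np.float64(309.70691628693146), 320.7696134394068, 199.61984278585868, array([[ 2.37634279e-01, -9.71354340e-01, -8.34260374e-04],
       [-9.21135282e-01, -2.25620994e-01,  3.17182849e-01],
       [-3.08285163e-01, -7.46050509e-02, -9.48364036e-01]]), array([-0.55192064, -0.04171575,  0.38100158]))
```

View pics/c.png

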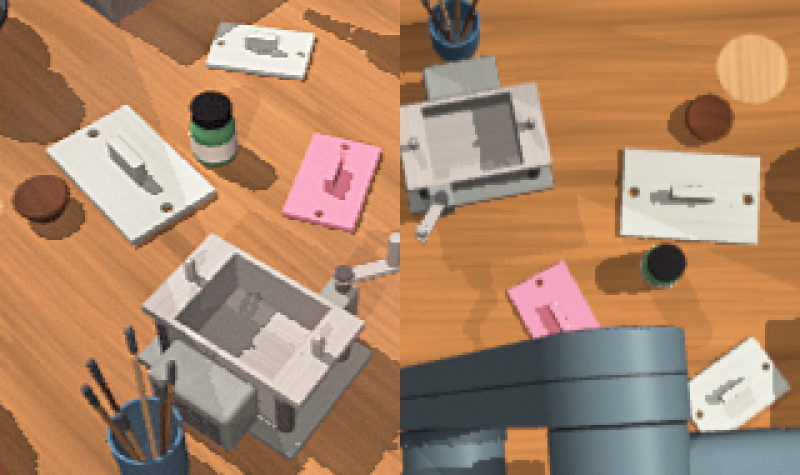

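The crop shows the large light plate (left half, around (125,170); right half, around (690,195)) with two holes and a grip, between the jar and the dish. It measures about 121 x 190 mm, so it's the cover. Now I'll move in for a wrist view.

Request:
apply_moves(
  plan=[
    [0.33, -0.27, -0.15, 0, 0, 0, 1],
    [0.33, -0.27, -0.15, 0, 0, 0, 1],
    [0.33, -0.27, -0.15, 0, 0, 0, 1],
    [0.33, -0.27, -0.15, 0, 0, 0, 1],
    [0.33, -0.27, -0.15, 0, 0, 0, 1],
  ],
)

```text
time_s: 2.12
position: [0.2342, -0.3964, 0.2919]
orientation: [0.0, 0.993, 0.12, 0.0]
ft_force: [1.3, -0.4, 0.8]
width: 0.0851
gripper_force: 0.0
```

Request:
apply_moves(
  plan=[
    [0.33, -0.27, -0.15, 0, 0, 0, 1],
    [0.33, -0.27, -0.15, 0, 0, 0, 1],
    [0.33, -0.27, -0.15, 0, 0, 0, 1],
    [0.33, -0.27, -0.15, 0, 0, 0, 1],
    [0.33, -0.27, -0.15, 0, 0, 0, 1],
  ],
)

```text
time_s: 2.53
position: [0.3367, -0.2599, 0.3522]
orientation: [0.0, 0.993, 0.12, 0.0]
ft_force: [0.3, 0.5, 0.2]
width: 0.0856
gripper_force: 0.0
```

Request:
apply_moves(
  plan=[
    [0.33, -0.27, -0.15, 0, 0, 0, 1],
    [0.33, -0.27, -0.15, 0, 0, 0, 1],
    [0.33, -0.27, -0.15, 0, 0, 0, 1],
    [0.33, -0.27, -0.15, 0, 0, 0, 1],
    [0, 0, 0, 0, 0, 0, 1],
  ],
)

```text
time_s: 2.95
position: [0.4211, -0.1481, 0.4019]
orientation: [0.0, 0.992, 0.123, 0.003]
ft_force: [0.1, 0.7, 0.2]
width: 0.0855
gripper_force: 0.0
```

```bash
cat >> h.py <<'E'
import json
def log():
    s=robot.get_state(); d={k:np.array(s[k]).tolist() for k in('joint_positions','position','orientation','ft_force','width','gripper_force','time_s')}
    open('log.jsonl','a').write(json.dumps(d)+'\n')
    print('t',round(d['time_s'],2),'j',np.round(d['joint_positions'],3),'p',np.round(d['position'],4),'w',np.round(d['width'],4),'F',np.round(d['ft_force'],1),'g',np.round(d['gripper_force'],1))
    M=R.from_quat(d['orientation'],scalar_first=True).as_matrix(); print(M.round(3).tolist()); return np.array(d['position']),M
E
python3 - <<'E'
from h import *
log(); C=cal('wrist'); im=robot.capture('wrist'); cv2.imwrite('pics/d.png',cv2.resize(im,None,fx=1.25,fy=1.25))
np.save('d_cal.npy',np.array(C,dtype=object),allow_pickle=True)
for n in ('top',):
  im=robot.capture(n); cv2.imwrite('pics/top2.png',im)
for k in('mill','cover','cup','clamp_knob','paint_bottle','pigment_pot'):
  for r in robot.masks_of(k,'wrist')[:2]: print(k,round(r['score'],2),np.round(r['at']),r['region'].sum(),atz('wrist',r['at'],0.05,C).round(3)[0,:2])
E
```

```text
t 2.95 j [-5.910e-01  1.000e-03  1.430e+00  3.000e-03  1.707e+00  7.330e-01] p [ 0.4211 -0.1481  0.4019] w 0.0855 F [0.1 0.7 0.2] g 0.0
[[0.97, 0.244, 0.006], [0.244, -0.97, -0.0], [0.005, 0.001, -1.0]]
mill 0.9 [266.  56.] 12599 [ 0.552 -0.029]
mill 0.18 [202. 118.] 633 [0.432 0.056]
cover 0.97 [420. 142.] 6392 [ 0.479 -0.306]
cover 0.76 [300. 200.] 3261 [ 0.332 -0.138]
cup 0.75 [92. 79.] 1520 [0.47  0.312]
clamp_knob 0.78 [206. 121.] 607 [0.429 0.047]
paint_bottle 0.79 [92. 37.] 814 [0.552 0.331]
pigment_pot 0.66 [105. 116.] 647 [0.403 0.263]
```

View pics/d.png

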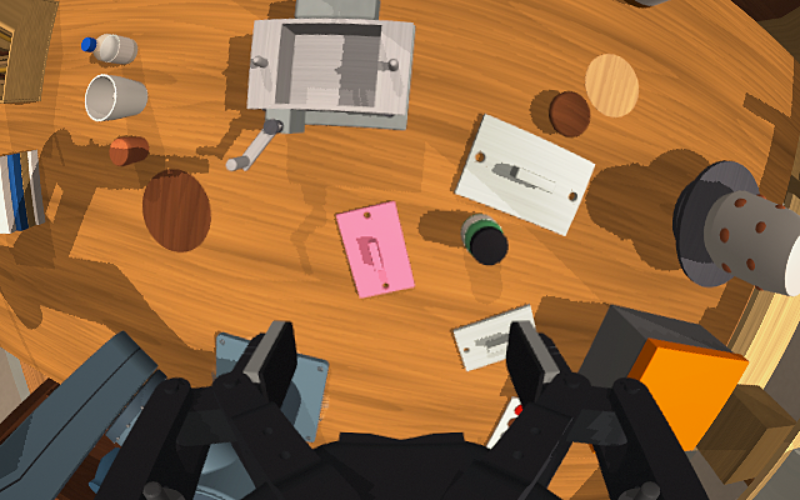

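The wrist view shows mill studs at (259,62) and (392,65), the knob at (235,164), the cup rim at (102,98), the pot at (130,150), the bottle at (115,48), and cover corners at (488,113), (596,163), (566,236) and (453,194).

Run:
```python
from h import *
C=tuple(np.load('d_cal.npy',allow_pickle=True))
g=lambda p,z:atz('wrist',np.array(p)/1.25,z,C)[:,:2]
c=g([(488,113),(596,163),(566,236),(453,194)],.01); print('cover',c.round(3).tolist(),c.mean(0).round(4),[np.linalg.norm(c[i]-c[i-1]).round(3) for i in range(4)])
h=g([(480,157),(573,197)],.01);print('holes',h.round(4).tolist(),np.linalg.norm(h[0]-h[1]),h.mean(0), 'yaw',np.arctan2(*(h[0]-h[1])[::-1])-np.pi/2)
s=g([(259,62),(392,65)],.118);d=s[0]-s[1];print('studs',s.round(4).tolist(),np.linalg.norm(d),s.mean(0),'yaw',np.arctan2(d[1],d[0])-np.pi/2)
print('knob',g([(235,164)],.153))
print('cup rim c',g([(102,98)],.09),'bottle cap',g([(89,45)],.11),'pot top',g([(117,150)],.06))
# mask based cup fit: project model circles (rim, foot), compare with mask bbox from top & wrist & scene
from scipy.optimize import minimize
im=cv2.imread('pics/d.png')
robot.capture('wrist'); robot.capture('top'); robot.capture('scene')
T=np.linspace(0,2*np.pi,40,endpoint=False)
M={}
spec={'cup':((0,.028),(.06,.034),(.09,.035)),'paint_bottle':((0,.022),(.06,.022)),'pigment_pot':((0,.02),(.06,.023))}
for k in spec:
  for n in('wrist','top','scene'):
    r=robot.masks_of(k,n)
    if r and r[0]['score']>.4: M[k,n]=r[0]['region']
def sil(n,x,y,k):
    P=np.concatenate([np.c_[x+r*np.cos(T),y+r*np.sin(T),np.full(40,z)] for z,r in spec[k]])
    p=proj(n,P,C if n=='wrist' else None).astype(np.float32); hull=cv2.convexHull(p)
    m=np.zeros((400,640),np.uint8); cv2.fillConvexPoly(m,np.round(hull*16).astype(np.int32),1,shift=4); return m>0
for k,x0 in(('cup',(.47,.31)),('paint_bottle',(.552,.333)),('pigment_pot',(.403,.265))):
  for ns in (('wrist',),('top',),('scene',),('wrist','top','scene')):
    ns=[n for n in ns if (k,n) in M]
    if not ns: continue
    f=lambda v:-sum((M[k,n]&sil(n,*v,k)).sum()/(M[k,n]|sil(n,*v,k)).sum() for n in ns)
    b=min((minimize(f,np.array(x0)+d,method='Nelder-Mead',options=dict(initial_simplex=np.array(x0)+d+np.array([[0,0],[.012,0],[0,.012]]))) for d in np.array([[0,0],[.01,.01],[0,.03]])),key=lambda r:r.fun)
    print(k,ns,b.x.round(4),round(b.fun/len(ns),3))
```

```text
cover [[0.55, -0.242], [0.533, -0.424], [0.411, -0.414], [0.426, -0.225]] [ 0.48   -0.3261] [np.float64(0.125), np.float64(0.183), np.float64(0.122), np.float64(0.19)]
holes [[0.487, -0.2474], [0.4718, -0.4035]] 0.15684249351327573 [ 0.47941145 -0.32543665] yaw -0.09705300433536435
studs [[0.5395, 0.0438], [0.5634, -0.1047]] 0.15048682860110743 [ 0.55145419 -0.03044908] yaw 0.16000271620436735
knob [[0.42458636 0.03399371]]
cup rim c [[0.47127465 0.30274918]] bottle cap [[0.54689105 0.33228772]] pot top [[0.3936044  0.28401982]]
cup ['wrist'] [0.4739 0.3168] -0.969
cup ['top'] [0.4713 0.311 ] -0.634
cup ['scene'] [0.4687 0.3109] -0.826
cup ['wrist', 'top', 'scene'] [0.4727 0.3136] -0.78
paint_bottle ['wrist'] [0.5523 0.3616] -0.812
paint_bottle ['top'] [0.5499 0.3458] -0.949
paint_bottle ['scene'] [0.5431 0.345 ] -0.934
paint_bottle ['wrist', 'top', 'scene'] [0.5491 0.3456] -0.784
pigment_pot ['wrist'] [0.3928 0.2906] -0.852
pigment_pot ['top'] [0.3892 0.2832] -0.786Traceback (most recent call last):
  File "<stdin>", line 29, in <module>
  File "<stdin>", line 29, in <genexpr>
    res = _minimize_neldermead(fun, x0, args, callback, bounds=bounds,
                               **options)
    fxr = func(xr)
    fx = function(np.copy(x), *(wrapper_args + args))
  File "<stdin>", line 28, in <lambda>
  File "<stdin>", line 28, in <genexpr>
  File "<stdin>", line 22, in sil
  File "h.py", line 17, in proj
    f,cx,cy,Rm,t=C or cal(n); p=np.atleast_2d(P)@Rm.T+t
                      ~~~^^^
  File "h.py", line 5, in cal
    c=robot.get_calibration(n); f=200/np.tan(np.radians(c['vfov'])/2)
ValueError: time passes only in moves, steps and waits
```

```bash
cat > kin.py <<'E'
import numpy as np
from scipy.spatial.transform import Rotation as R
from scipy.optimize import least_squares
P=dict(d=.1117,L2=.443,L3=.436,D=-.101,Lt=.25)
LO=np.array([-3.14,-.91,.19,-1.22,.22,-3.12]);HI=np.array([3.14,2.08,2.58,4.36,2.71,3.12])
def fk(q,P=P):
    A=R.from_euler('z',q[0]);B=A*R.from_euler('y',q[1]);F=A*R.from_euler('y',q[1]+q[2])
    T=F*R.from_euler('ZYZ',[q[3],q[4],q[5]+np.pi/2])
    p=np.array([0,0,P['D']+P['Lt']])+A.apply([0,P['d'],0])+B.apply([0,0,P['L2']])+F.apply([0,0,P['L3']])+T.apply([0,0,P['Lt']])
    return p,T
def ik(p,T,P=P,q0=None,n=30,seed=0):
    rng=np.random.default_rng(seed);out=[]
    S=[q0] if q0 is not None else []
    S+=[rng.uniform(LO,HI) for _ in range(n)]
    f=lambda q:np.r_[(fk(q,P)[0]-p)*5,(T.inv()*fk(q,P)[1]).as_rotvec()]
    for s in S:
        r=least_squares(f,np.clip(s,LO+1e-6,HI-1e-6),bounds=(LO,HI))
        if r.cost<1e-8 and not any(np.abs(o-r.x).max()<.01 for o in out): out.append(r.x)
    return out
def tool(az,slant,roll=0,flip=1):
    "tool z heading az, slant below horizontal; y axis horizontal = flip*(right of heading), then rolled about tool z"
    z=np.array([np.cos(slant)*np.cos(az),np.cos(slant)*np.sin(az),-np.sin(slant)]);y=flip*np.array([np.sin(az),-np.cos(az),0])
    return R.from_matrix(np.c_[np.cross(y,z),y,z])*R.from_euler('z',roll)
E
python3 - <<'E'
from kin import *
import json
d=[json.loads(l) for l in open('log.jsonl')][0]
p,T=fk(d['joint_positions']);print(p-d['position'],(T.inv()*R.from_quat(d['orientation'],scalar_first=True)).magnitude())
r=np.radians
for fl in(1,-1):
  z=tool(r(111),r(25)).as_matrix()[:,2]
  for nm,g in(('grip',np.array([.471,.313,.065])),('pre',np.array([.471,.313,.065])-.12*z)):
    for q in ik(g+.013*z,tool(r(111),r(25),0,fl)): print(fl,nm,q.round(2))
  for az in(-60,-30,0,30,60):
   for sl in(0,15):
    for ro in(-150,-120,120,150):
      t=tool(r(az),r(sl),r(ro),fl)
      for q in ik(np.array([.55,-.03,.165])+.013*t.as_matrix()[:,2],t,n=12): print(fl,'pour',az,sl,ro,q.round(2))
E
```

```text
[ 1.18403658e-03 -8.72642965e-05  1.11953905e-03] 4.345643498275137e-16
1 grip [ 0.    0.65  1.79  1.02  1.45 -0.93]
1 pre [-0.17  0.61  1.7   0.89  1.63 -0.89]
1 pour -30 0 -150 [-0.07  0.37  2.35  3.63  1.19  1.9 ]
1 pour -30 0 -120 [-0.07  0.37  2.35  3.63  1.19  2.42]
1 pour -30 0 120 [-0.07  0.37  2.35  3.63  1.19  0.33]
1 pour -30 0 150 [-0.07  0.37  2.35  3.63  1.19  0.85]
1 pour -30 15 -150 [-0.08  0.21  2.32  3.78  0.77  1.73]
1 pour -30 15 -120 [-0.08  0.21  2.32  3.78  0.77  2.25]
1 pour -30 15 120 [-0.08  0.21  2.32  3.78  0.77  0.16]
1 pour -30 15 150 [-0.08  0.21  2.32  3.78  0.77  0.68]
1 pour 0 0 -150 [-0.46  0.31  2.46  2.65  1.24  2.27]
1 pour 0 0 -120 [-0.46  0.31  2.46  2.65  1.24  2.79]
1 pour 0 0 120 [-0.46  0.31  2.46  2.65  1.24  0.7 ]
1 pour 0 0 150 [-0.46  0.31  2.46  2.65  1.24  1.22]
1 pour 0 15 -150 [-0.45  0.13  2.42  2.52  0.79  2.44]
1 pour 0 15 -120 [-0.45  0.13  2.42  2.52  0.79  2.96]
1 pour 0 15 120 [-0.45  0.13  2.42  2.52  0.79  0.87]
1 pour 0 15 150 [-0.45  0.13  2.42  2.52  0.79  1.39]
1 pour 30 0 -150 [-0.71  0.39  2.3   1.88  1.43  2.52]
1 po
[... 1997 characters left out ...]
9  2.3   1.88  1.43 -1.67]
-1 pour 30 15 -150 [-0.69  0.24  2.27  1.71  1.15 -0.4 ]
-1 pour 30 15 -120 [-0.69  0.24  2.27  1.71  1.15  0.12]
-1 pour 30 15 120 [-0.69  0.24  2.27  1.71  1.15 -1.97]
-1 pour 30 15 150 [-0.69  0.24  2.27  1.71  1.15 -1.45]
-1 pour 60 0 -150 [-0.73  0.55  1.99  1.4   1.69 -0.46]
-1 pour 60 0 -120 [-0.73  0.55  1.99  1.4   1.69  0.06]
-1 pour 60 0 120 [-0.73  0.55  1.99  1.4   1.69 -2.03]
-1 pour 60 0 150 [-0.73  0.55  1.99  1.4   1.69 -1.51]
-1 pour 60 15 -150 [-0.71  0.44  1.97  1.26  1.5  -0.33]
-1 pour 60 15 -120 [-0.71  0.44  1.97  1.26  1.5   0.2 ]
-1 pour 60 15 120 [-0.71  0.44  1.97  1.26  1.5  -1.9 ]
-1 pour 60 15 150 [-0.71  0.44  1.97  1.26  1.5  -1.38]
```

```bash
cat >> kin.py <<'E'
def plan(p0,T0,p1,T1):
    "turn in place, then shift: totals in command units"
    rv=(T0.inv()*T1).as_rotvec(); print('turn total units',(rv/(np.pi/2)).round(3),'deg',np.degrees(np.linalg.norm(rv)).round(1),'rows>=',np.ceil(np.degrees(np.linalg.norm(rv))/7.1))
    d=T1.inv().apply(np.array(p1)-p0); print('shift total units',(d/.08).round(3),'rows>=',np.ceil(np.linalg.norm(d)/.0415))
E
python3 - <<'E'
from h import log
from kin import *
p,M=log();r=np.radians
T=tool(r(111),r(25),0,1);z=T.as_matrix()[:,2]
pre=np.array([.471,.313,.065])-.06*z; print('pre',pre)
ab=pre+[0,0,.15]
plan(p,R.from_matrix(M),ab,T)
for t,pp in((T,p),(T,ab),(T,pre)): print([q.round(2) for q in ik(pp,t)])
h=R.from_matrix(M);rv=(h.inv()*T).as_rotvec()
for s in np.linspace(0,1,6): print([q.round(2) for q in ik(p,h*R.from_rotvec(rv*s),n=8)])
E
```

```text
t 3.95 j [-6.010e-01  1.000e-03  1.435e+00  0.000e+00  1.705e+00  7.290e-01] p [ 0.418  -0.1523  0.3993] w 0.0855 F [-0.8  0.4  0.1] g 0.0
[[0.971, 0.239, -0.0], [0.239, -0.971, 0.0], [-0.0, -0.0, -1.0]]
pre [0.4904875  0.26223333 0.0903571 ]
turn total units [ 0.605  0.534 -0.95 ] deg 112.2 rows>= 16.0
shift total units [0.107 2.702 4.929] rows>= 11.0
[array([-0.81,  0.4 ,  1.28,  0.59,  2.47, -0.92])]
[array([-0.11,  0.42,  1.65,  0.96,  1.73, -0.66])]
[array([-0.11,  0.62,  1.75,  0.94,  1.56, -0.9 ])]
[array([-0.6 , -0.  ,  1.44,  0.  ,  1.7 ,  0.73])]
[array([-0.74,  0.01,  1.45,  0.24,  1.78,  0.33])]
[array([-0.83,  0.07,  1.43,  0.42,  1.93, -0.02])]
[array([-0.87,  0.17,  1.4 ,  0.53,  2.1 , -0.33])]
[array([-0.86,  0.29,  1.34,  0.59,  2.29, -0.62])]
[array([-0.81,  0.4 ,  1.28,  0.59,  2.47, -0.92])]
```

Request:
apply_moves(
  plan=[
    [0, 0, 0, 0.038, 0.0334, -0.0594, 0.88],
    [0, 0, 0, 0.038, 0.0334, -0.0594, 0.88],
    [0, 0, 0, 0.038, 0.0334, -0.0594, 0.88],
    [0, 0, 0, 0.038, 0.0334, -0.0594, 0.88],
    [0, 0, 0, 0.038, 0.0334, -0.0594, 0.88],
  ],
)

```text
time_s: 4.37
position: [0.4179, -0.1523, 0.4001]
orientation: [-0.162, 0.918, 0.345, 0.112]
ft_force: [-0.6, -0.4, -0.3]
width: 0.0804
gripper_force: 0.0
```

Request:
apply_moves(
  plan=[
    [0, 0, 0, 0.038, 0.0334, -0.0594, 0.88],
    [0, 0, 0, 0.038, 0.0334, -0.0594, 0.88],
    [0, 0, 0, 0.038, 0.0334, -0.0594, 0.88],
    [0, 0, 0, 0.038, 0.0334, -0.0594, 0.88],
    [0, 0, 0, 0.038, 0.0334, -0.0594, 0.88],
  ],
)

```text
time_s: 4.78
position: [0.4179, -0.1529, 0.3995]
orientation: [-0.308, 0.758, 0.534, 0.212]
ft_force: [-0.2, -0.7, 0.6]
width: 0.0804
gripper_force: 0.0
```

Request:
apply_moves(
  plan=[
    [0, 0, 0, 0.038, 0.0334, -0.0594, 0.88],
    [0, 0, 0, 0.038, 0.0334, -0.0594, 0.88],
    [0, 0, 0, 0.038, 0.0334, -0.0594, 0.88],
    [0, 0, 0, 0.038, 0.0334, -0.0594, 0.88],
    [0, 0, 0, 0.038, 0.0334, -0.0594, 0.88],
  ],
)

```text
time_s: 5.2
position: [0.4181, -0.153, 0.3989]
orientation: [-0.426, 0.527, 0.674, 0.292]
ft_force: [-0.2, -0.7, -0.1]
width: 0.0805
gripper_force: 0.0
```

Request:
apply_moves(
  plan=[
    [0, 0, 0, 0.038, 0.0334, -0.0594, 0.88],
    [0.009, 0.225, 0.41, 0, 0, 0, 0.88],
    [0.009, 0.225, 0.41, 0, 0, 0, 0.88],
    [0.009, 0.225, 0.41, 0, 0, 0, 0.88],
    [0.009, 0.225, 0.41, 0, 0, 0, 0.88],
  ],
)

```text
time_s: 5.62
position: [0.4422, -0.0129, 0.3457]
orientation: [-0.445, 0.477, 0.694, 0.304]
ft_force: [1.2, 1.0, -0.8]
width: 0.0801
gripper_force: 0.0
```

Request:
apply_moves(
  plan=[
    [0.009, 0.225, 0.41, 0, 0, 0, 0.88],
    [0.009, 0.225, 0.41, 0, 0, 0, 0.88],
    [0.009, 0.225, 0.41, 0, 0, 0, 0.88],
    [0.009, 0.225, 0.41, 0, 0, 0, 0.88],
    [0, 0, 0, 0, 0, 0, 0.88],
  ],
)

```text
time_s: 6.03
position: [0.4644, 0.1291, 0.2927]
orientation: [-0.447, 0.475, 0.695, 0.303]
ft_force: [-0.7, 0.1, 0.7]
width: 0.0802
gripper_force: 0.0
```

Run:
```python
from h import *
from kin import *
p,M=log(); C=cal('wrist'); im=robot.capture('wrist'); cv2.imwrite('pics/e.png',cv2.resize(im,None,fx=1.25,fy=1.25))
np.save('e_cal.npy',np.array(C,dtype=object),allow_pickle=True)
D=[json.loads(l) for l in open('log.jsonl')]
def f(v):
    PP=dict(zip(P,v)); return np.concatenate([fk(d['joint_positions'],PP)[0]-d['position'] for d in D])
s=least_squares(f,list(P.values()));print(dict(zip(P,s.x.round(4))),np.abs(s.fun).max(), [(fk(d['joint_positions'])[1].inv()*R.from_quat(d['orientation'],scalar_first=True)).magnitude().round(3) for d in D])
```

```text
t 6.03 j [-0.469  0.485  1.577  0.721  1.984 -0.872] p [0.4644 0.1291 0.2927] w 0.0802 F [-0.7  0.1  0.7] g 0.0
[[-0.15, 0.931, -0.332], [0.389, 0.364, 0.846], [0.909, -0.003, -0.417]]Traceback (most recent call last):
  File "<stdin>", line 8, in <module>
AttributeError: 'float' object has no attribute 'round'
```

View pics/e.png

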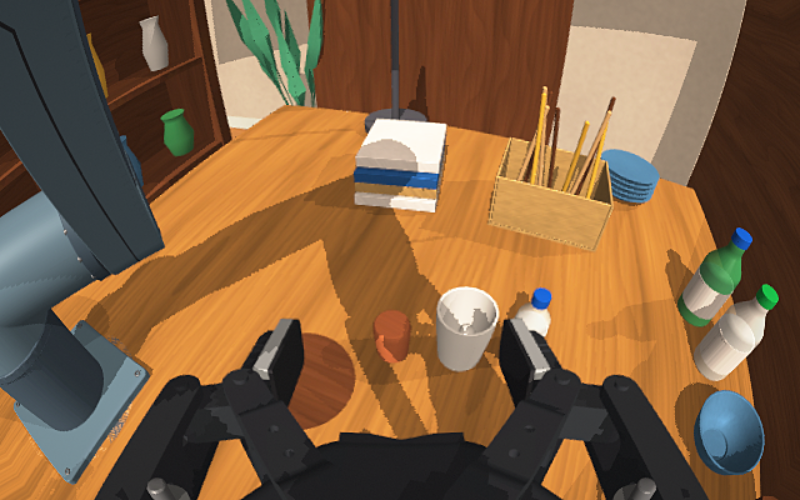

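The cup (rim at (468,313), foot at (460,355)) stands between the pot (392,335) and the bottle (535,310), with balls visible inside. Next is to refine its position and fit the kinematics.

```bash
cat > fit.py <<'E'
from h import *
from scipy.optimize import minimize
T_=np.linspace(0,2*np.pi,48,endpoint=False)
spec={'cup':((0,.028),(.06,.034),(.09,.035)),'paint_bottle':((0,.022),(.065,.022),(.09,.01),(.11,.009)),'pigment_pot':((0,.02),(.06,.023))}
def sil(n,x,y,k,C):
    P=np.concatenate([np.c_[x+r*np.cos(T_),y+r*np.sin(T_),np.full(48,z)] for z,r in spec[k]])
    m=np.zeros((400,640),np.uint8); cv2.fillConvexPoly(m,np.round(cv2.convexHull(proj(n,P,C).astype(np.float32))*16).astype(np.int32),1,shift=4); return m>0
def locate(k,n,x0,C):
    r=robot.masks_of(k,n)
    if not r: print(k,'none'); return
    m=r[0]['region']
    f=lambda v:-(m&sil(n,*v,k,C)).sum()/(m|sil(n,*v,k,C)).sum()
    b=min((minimize(f,x0,method='Nelder-Mead',options=dict(initial_simplex=np.array(x0)+d+np.array([[0,0],[.01,0],[0,.01]]))) for d in np.array([[0,0],[.01,.01],[-.01,.01]])),key=lambda r:r.fun)
    print(k,n,b.x.round(4),round(b.fun,3)); return b.x
E
python3 - <<'E'
from fit import *
from kin import *
p,M=log();C=cal('wrist');robot.capture('wrist')
for k,x in(('cup',(.472,.313)),('paint_bottle',(.548,.345)),('pigment_pot',(.390,.284))): locate(k,'wrist',x,C)
D=[json.loads(l) for l in open('log.jsonl')]
def f(v):
    PP=dict(zip(P,v)); return np.concatenate([fk(d['joint_positions'],PP)[0]-d['position'] for d in D])
s=least_squares(f,list(P.values()));print(dict(zip(P,s.x.round(4))),np.abs(s.fun).max(), [np.round((fk(d['joint_positions'])[1].inv()*R.from_quat(d['orientation'],scalar_first=True)).magnitude(),3) for d in D])
T=tool(np.radians(111),np.radians(25),0,1)
pre=np.array([.471,.313,.065])-.06*T.as_matrix()[:,2]
plan(p,R.from_matrix(M),pre+[0,0,.06],T)
E
```

```text
t 6.08 j [-0.472  0.485  1.574  0.719  1.987 -0.873] p [0.4645 0.1269 0.2935] w 0.0802 F [ 0.1 -0.6 -0.3] g 0.0
[[-0.15, 0.931, -0.332], [0.39, 0.364, 0.846], [0.908, -0.002, -0.418]]
cup wrist [0.4718 0.309 ] -0.934
paint_bottle none
pigment_pot wrist [0.39   0.2818] -0.828
{'d': np.float64(0.1102), 'L2': np.float64(0.4609), 'L3': np.float64(0.4339), 'D': np.float64(-0.1188), 'Lt': np.float64(0.3562)} 0.0009219192047967284 [np.float64(0.0), np.float64(0.0), np.float64(0.0), np.float64(0.0)]
turn total units [-0.004 -0.003  0.   ] deg 0.5 rows>= 1.0
shift total units [-1.004  0.909  2.082] rows>= 5.0
```

```bash
sed -i "s/^P=dict.*/P=dict(d=.1102,L2=.4609,L3=.4339,D=-.1188,Lt=.3562)/" kin.py
python3 - <<'E'
from h import log
from kin import *
p,M=log();r=np.radians
T=tool(r(110),r(25),0,1);z=T.as_matrix()[:,2]
cup=np.array([.472,.311,.065])
for nm,pp in(('ab',cup-.06*z+[0,0,.06]),('pre',cup-.06*z),('grip',cup+.021*z),('lift',cup+.021*z+[0,0,.13])):
    print(nm,pp.round(3),[q.round(2) for q in ik(pp,T,n=15)])
plan(p,R.from_matrix(M),cup-.06*z+[0,0,.06],T)
print('down 60mm:',(T.inv().apply([0,0,-.06])/.08).round(3))
for az in(20,35,50,65):
 for sl in(0,12):
  for ro in(0,120,145):
    t=tool(r(az),r(sl),r(ro),1)
    print('pour',az,sl,ro,[q.round(2) for q in ik(np.array([.55,-.005,.165])+.021*t.as_matrix()[:,2],t,n=15)])
E
```

```text
t 6.28 j [-0.478  0.484  1.57   0.718  1.989 -0.874] p [0.466  0.1231 0.2945] w 0.0807 F [-0.4  0.3  0.1] g 0.0
[[-0.151, 0.933, -0.326], [0.392, 0.36, 0.847], [0.907, 0.0, -0.421]]
ab [0.491 0.26  0.15 ] [array([-0.26,  0.66,  1.69,  0.84,  1.65, -0.94])]
pre [0.491 0.26  0.09 ] [array([-0.26,  0.75,  1.7 ,  0.84,  1.58, -1.02])]
grip [0.465 0.329 0.056] [array([-0.15,  0.78,  1.77,  0.93,  1.46, -1.05])]
lift [0.465 0.329 0.186] [array([-0.15,  0.56,  1.75,  0.92,  1.61, -0.86])]
turn total units [-0.011 -0.001  0.005] deg 1.1 rows>= 1.0
shift total units [-0.998  0.874  2.123] rows>= 5.0
down 60mm: [-0.68  -0.     0.317]
pour 20 0 0 [array([-0.9 ,  0.68,  2.58,  1.89,  1.61, -1.68])]
pour 20 0 120 [array([-0.9 ,  0.68,  2.58,  1.89,  1.61,  0.41])]
pour 20 0 145 [array([-0.9 ,  0.68,  2.58,  1.89,  1.61,  0.85])]
pour 20 12 0 []
pour 20 12 120 []
pour 20 12 145 []
pour 35 0 0 [array([-0.95,  0.67,  2.39,  1.58,  1.57, -1.49])]
pour 35 0 120 [array([-0.95,  0.67,  2.39,  1.58,  1.57,  0.6 ])]
pour 35 0 145 [array([-0.95,  0.67,  2.39,  1.58,  1.57,  1.04])]
pour 35 12 0 [array([-0.
[... 264 characters left out ...]
93,  0.72,  2.17,  1.35,  1.63,  0.77])]
pour 50 0 145 [array([-0.93,  0.72,  2.17,  1.35,  1.63,  1.2 ])]
pour 50 12 0 [array([-0.91,  0.54,  2.19,  1.29,  1.46, -1.17])]
pour 50 12 120 [array([-0.91,  0.54,  2.19,  1.29,  1.46,  0.93])]
pour 50 12 145 [array([-0.91,  0.54,  2.19,  1.29,  1.46,  1.36])]
pour 65 0 0 [array([-0.86,  0.79,  1.94,  1.17,  1.74, -1.19])]
pour 65 0 120 [array([-0.86,  0.79,  1.94,  1.17,  1.74,  0.9 ])]
pour 65 0 145 [array([-0.86,  0.79,  1.94,  1.17,  1.74,  1.34])]
pour 65 12 0 [array([-0.85,  0.64,  1.96,  1.11,  1.59, -1.08])]
pour 65 12 120 [array([-0.85,  0.64,  1.96,  1.11,  1.59,  1.01])]
pour 65 12 145 [array([-0.85,  0.64,  1.96,  1.11,  1.59,  1.45])]
```

Request:
apply_moves(
  plan=[
    [-0.166, 0.146, 0.354, -0.011, -0.001, 0.005, 0.88],
    [-0.166, 0.146, 0.354, 0, 0, 0, 0.88],
    [-0.166, 0.146, 0.354, 0, 0, 0, 0.88],
    [-0.166, 0.146, 0.354, 0, 0, 0, 0.88],
    [-0.166, 0.146, 0.354, 0, 0, 0, 0.88],
  ],
)

```text
time_s: 6.7
position: [0.4868, 0.2378, 0.1737]
orientation: [-0.44, 0.484, 0.69, 0.309]
ft_force: [1.2, -0.3, 0.0]
width: 0.0802
gripper_force: 0.0
```

Request:
apply_moves(
  plan=[
    [-0.166, 0.146, 0.354, 0, 0, 0, 0.88],
    [-0.34, 0, 0.16, 0, 0, 0, 0.88],
    [-0.34, 0, 0.16, 0, 0, 0, 0.88],
    [0, 0, 0, 0, 0, 0, 0.88],
    [0, 0, 0, 0, 0, 0, 0.88],
  ],
)

```text
time_s: 7.12
position: [0.4898, 0.2608, 0.0902]
orientation: [-0.442, 0.484, 0.689, 0.308]
ft_force: [1.3, 0.1, 0.3]
width: 0.0801
gripper_force: 0.0
```

Run:
```python
from fit import *
from kin import *
p,M=log();C=cal('wrist');im=robot.capture('wrist');cv2.imwrite('pics/f.png',im)
for k,x in(('cup',(.472,.311)),('paint_bottle',(.548,.343)),('pigment_pot',(.390,.282))): locate(k,'wrist',x,C)
T=tool(np.radians(110),np.radians(25),0,1)
plan(p,R.from_matrix(M),np.array([.472,.311,.065])+.021*T.as_matrix()[:,2],T)
```

```text
t 7.12 j [-0.254  0.764  1.697  0.844  1.569 -1.023] p [0.4898 0.2608 0.0902] w 0.0801 F [1.3 0.1 0.3] g 0.0
[[-0.141, 0.94, -0.311], [0.395, 0.341, 0.853], [0.908, -0.003, -0.419]]
cup wrist [0.4716 0.309 ] -0.974
paint_bottle wrist [0.5493 0.3448] -0.792
pigment_pot wrist [0.3902 0.2822] -0.697
turn total units [-0.    -0.002 -0.002] deg 0.3 rows>= 1.0
shift total units [-0.004  0.006  0.999] rows>= 2.0
```

Request:
apply_moves(
  plan=[
    [0, 0, 0.195, 0, 0, 0, 0.88],
    [0, 0, 0.195, 0, 0, 0, 0.88],
    [0, 0, 0.195, 0, 0, 0, 0.88],
    [0, 0, 0.195, 0, 0, 0, 0.88],
    [0, 0, 0.195, 0, 0, 0, 0.88],
  ],
)

```text
time_s: 7.73
position: [0.464, 0.33, 0.057]
orientation: [-0.441, 0.483, 0.691, 0.308]
ft_force: [-0.2, 0.2, -0.5]
width: 0.0804
gripper_force: 0.0
```

Request:
apply_moves(
  plan=[
    [0, 0, 0, 0, 0, 0, 0.3],
    [0, 0, 0, 0, 0, 0, 0.0],
    [0, 0, 0, 0, 0, 0, -0.2],
    [0, 0, 0, 0, 0, 0, -0.2],
    [0, 0, 0, 0, 0, 0, -0.2],
  ],
  newtons=35,
)

```text
time_s: 8.15
position: [0.4658, 0.3275, 0.0573]
orientation: [-0.44, 0.484, 0.691, 0.308]
ft_force: [0.1, 0.1, -3.1]
width: 0.0675
gripper_force: 39.2
```

Request:
apply_moves(
  plan=[
    [0.34, 0, -0.159, 0, 0, 0, -0.2],
    [0.34, 0, -0.159, 0, 0, 0, -0.2],
    [0.34, 0, -0.159, 0, 0, 0, -0.2],
    [0.34, 0, -0.159, 0, 0, 0, -0.2],
    [0.34, 0, -0.159, 0, 0, 0, -0.2],
  ],
)

```text
time_s: 8.57
position: [0.4655, 0.327, 0.209]
orientation: [-0.441, 0.484, 0.69, 0.308]
ft_force: [1.2, 0.2, -3.4]
width: 0.0674
gripper_force: 40.1
```

Run:
```python
from h import log
from kin import *
p,M=log();r=np.radians;T0=R.from_matrix(M)
TG=R.from_quat([-.44,.484,.691,.308],scalar_first=True)
foot=TG.inv().apply(np.array([.4716,.309,0])-[.4658,.3275,.0573]);up=TG.inv().apply([0,0,1]);print('foot in tool',foot.round(4),'up',up.round(3))
my=.16;mc=np.array([.552,-.031]);mf=lambda v:np.r_[R.from_euler('z',-my).apply(np.r_[v[:2]-mc,0])[:2],v[2]]
for az,sl in((50,12),(50,0),(40,12)):
  tcp=None
  for ro in(0,60,75,90,105,120,135,150):
    T=tool(r(az),r(sl),r(ro),1);u=T.apply(up);m=T.apply(foot+.09*up)
    # lowest rim pt
    dn=np.array([0,0,-1.]);e=dn-dn@u*u;e/=np.linalg.norm(e)
    lip=m+.035*e
    if tcp is None:
        g=R.from_euler('z',my).apply([-.005,.03,0]); tcp=np.r_[mc+g[:2],.165]; tcp=tcp+T.apply([0,0,.02])
    print(az,sl,ro,'tilt',np.degrees(np.arccos(u[2])).round(),'lip(mill)',(mf(tcp+lip)*1e3).round(),'foot',(mf(tcp+T.apply(foot))*1e3).round(),'dir',(mf(np.r_[mc+u[:2],0])).round(2), 'fingers z',[(tcp+T.apply([0,s*.048,-.02]))[2].round(3) for s in(1,-1)])
  print('tcp',tcp)
  T=tool(r(az),r(sl),0,1);plan(p,T0,tcp,T)
  rv=(T0.inv()*T).as_rotvec()
  print([[q.round(2) for q in ik(p,T0*R.from_rotvec(rv*s),n=10)] for s in(0,.5,1)])
```

```text
t 8.57 j [-0.15   0.547  1.723  0.924  1.632 -0.831] p [0.4655 0.327  0.209 ] w 0.0674 F [ 1.2  0.2 -3.4] g 40.1
[[-0.143, 0.94, -0.31], [0.396, 0.342, 0.852], [0.907, -0.001, -0.422]]
foot in tool [-0.0601 -0.0009  0.0067] up [ 0.906 -0.    -0.423]
50 12 0 tilt 13.0 lip(mill) [-36.   4. 180.] foot [  5.  40. 101.] dir [-0.17 -0.15  0.  ] fingers z [np.float64(0.165), np.float64(0.165)]
50 12 60 tilt 58.0 lip(mill) [  6.  -7. 149.] foot [-24.  83. 131.] dir [ 0.27 -0.8   0.  ] fingers z [np.float64(0.124), np.float64(0.206)]
50 12 75 tilt 71.0 lip(mill) [  4.  -2. 140.] foot [-26.  89. 145.] dir [ 0.3 -0.9  0. ] fingers z [np.float64(0.12), np.float64(0.21)]
50 12 90 tilt 85.0 lip(mill) [  2.   4. 133.] foot [-24.  93. 160.] dir [ 0.28 -0.96  0.  ] fingers z [np.float64(0.118), np.float64(0.212)]
50 12 105 tilt 98.0 lip(mill) [ -2.  11. 128.] foot [-20.  93. 175.] dir [ 0.22 -0.96  0.  ] fingers z [np.float64(0.12), np.float64(0.21)]
50 12 120 tilt 111.0 lip(mill) [ -4.  19. 125.] foot [-14.  90. 190.] dir [ 0.13 -0.93  0.  ] fingers z [np.float64(0.124), np.float64(0.206)]
50 12 135
[... 2621 characters left out ...]
4(0.21)]
40 12 120 tilt 111.0 lip(mill) [ -6.  19. 125.] foot [ -4.  91. 190.] dir [-0.03 -0.93  0.  ] fingers z [np.float64(0.124), np.float64(0.206)]
40 12 135 tilt 123.0 lip(mill) [ -6.  28. 124.] foot [  4.  84. 202.] dir [-0.14 -0.83  0.  ] fingers z [np.float64(0.132), np.float64(0.198)]
40 12 150 tilt 133.0 lip(mill) [ -3.  35. 124.] foot [ 12.  74. 211.] dir [-0.26 -0.68  0.  ] fingers z [np.float64(0.142), np.float64(0.188)]
tcp [0.55727041 0.01039505 0.16084177]
turn total units [-0.739  0.126  0.246] deg 71.0 rows>= 11.0
shift total units [-0.935  3.769 -1.504] rows>= 9.0
[[array([-0.15,  0.53,  1.74,  0.92,  1.64, -0.83])], [array([-0.29,  0.26,  2.3 ,  1.37,  1.32, -1.  ])], []]
```

Request:
apply_moves(
  plan=[
    [-0.165, -0.029, -0.372, 0, 0, 0, -0.2],
    [-0.165, -0.029, -0.372, 0, 0, 0, -0.2],
    [-0.165, -0.029, -0.372, 0, 0, 0, -0.2],
    [-0.165, -0.029, -0.372, 0, 0, 0, -0.2],
    [-0.165, -0.029, -0.372, 0, 0, 0, -0.2],
  ],
)

```text
time_s: 8.98
position: [0.5106, 0.1687, 0.2107]
orientation: [-0.44, 0.484, 0.691, 0.308]
ft_force: [0.4, -1.1, -2.8]
width: 0.067
gripper_force: 40.6
```

Request:
apply_moves(
  plan=[
    [-0.165, -0.029, -0.372, 0, 0, 0, -0.2],
    [-0.165, -0.029, -0.372, 0, 0, 0, -0.2],
    [-0.165, -0.029, -0.372, 0, 0, 0, -0.2],
    [-0.165, -0.029, -0.372, 0, 0, 0, -0.2],
    [-0.165, -0.029, -0.372, 0, 0, 0, -0.2],
  ],
)

```text
time_s: 9.4
position: [0.5553, 0.0116, 0.2132]
orientation: [-0.441, 0.484, 0.69, 0.308]
ft_force: [0.6, -0.2, -3.0]
width: 0.0672
gripper_force: 40.6
```

Request:
apply_moves(
  plan=[
    [0, 0, 0, -0.0547, 0.0209, 0.012, -0.2],
    [0, 0, 0, -0.0547, 0.0209, 0.012, -0.2],
    [0, 0, 0, -0.0547, 0.0209, 0.012, -0.2],
    [0, 0, 0, -0.0547, 0.0209, 0.012, -0.2],
    [0, 0, 0, -0.0547, 0.0209, 0.012, -0.2],
  ],
)

```text
time_s: 9.82
position: [0.5554, 0.0126, 0.2131]
orientation: [-0.395, 0.573, 0.546, 0.467]
ft_force: [-0.7, 0.6, -3.9]
width: 0.0674
gripper_force: 40.5
```

Request:
apply_moves(
  plan=[
    [0, 0, 0, -0.0547, 0.0209, 0.012, -0.2],
    [0, 0, 0, -0.0547, 0.0209, 0.012, -0.2],
    [0, 0, 0, -0.0547, 0.0209, 0.012, -0.2],
    [0, 0, 0, -0.0547, 0.0209, 0.012, -0.2],
    [0, 0, 0, -0.0547, 0.0209, 0.012, -0.2],
  ],
)

```text
time_s: 10.23
position: [0.5554, 0.0125, 0.2132]
orientation: [-0.328, 0.629, 0.373, 0.598]
ft_force: [-1.0, 0.4, -3.7]
width: 0.0672
gripper_force: 40.5
```

Request:
apply_moves(
  plan=[
    [0, 0, 0, -0.0547, 0.0209, 0.012, -0.2],
    [0, 0, 0, -0.0547, 0.0209, 0.012, -0.2],
    [0, 0, 0, 0, 0, 0, -0.2],
    [0, 0, 0, 0, 0, 0, -0.2],
    [0, 0, 0, 0, 0, 0, -0.2],
  ],
)

```text
time_s: 10.65
position: [0.5558, 0.0128, 0.2133]
orientation: [-0.298, 0.641, 0.3, 0.641]
ft_force: [0.5, -0.7, -3.2]
width: 0.0671
gripper_force: 40.5
```

Run:
```python
from fit import *
from kin import *
p,M=log()
C=cal('wrist');im=robot.capture('wrist');robot.capture('top');cv2.imwrite('pics/g.png',cv2.resize(np.vstack([im,robot.capture('scene')[100:300]]),None,fx=.95,fy=.95))
T=tool(np.radians(50),0,0,1)
plan(p,R.from_matrix(M),[.555,.013,.165],T)
```

```text
t 10.65 j [-0.936  0.677  2.165  1.343  1.64  -1.282] p [0.5558 0.0128 0.2133] w 0.0671 F [ 0.5 -0.7 -3.2] g 40.5
[[-0.002, 0.767, 0.642], [0.003, -0.642, 0.767], [1.0, 0.003, -0.001]]
turn total units [-0.     0.001  0.002] deg 0.2 rows>= 1.0
shift total units [-0.604 -0.01  -0.004] rows>= 2.0
```

View pics/g.png

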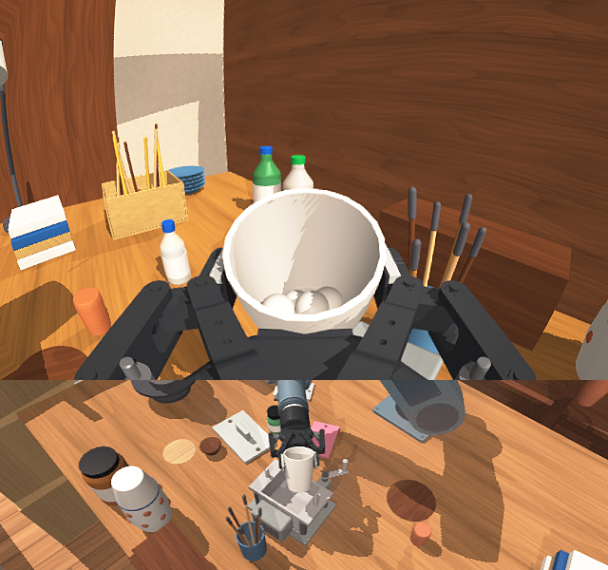

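The balls sit in the upright-held cup over the mill (wrist view, cup at (305,255); scene part, cup at (300,470)). Now I'll roll to about 60°, lower the cup, then pour slowly.

Request:
apply_moves(
  plan=[
    [0, 0, 0, 0, 0, 0.0667, -0.2],
    [0, 0, 0, 0, 0, 0.0667, -0.2],
    [0, 0, 0, 0, 0, 0.0667, -0.2],
    [0, 0, 0, 0, 0, 0.0667, -0.2],
    [0, 0, 0, 0, 0, 0.0667, -0.2],
  ],
)

```text
time_s: 11.22
position: [0.5556, 0.0137, 0.2134]
orientation: [-0.455, 0.697, 0.123, 0.541]
ft_force: [-1.0, 0.1, -3.9]
width: 0.067
gripper_force: 40.7
```

Request:
apply_moves(
  plan=[
    [0, 0, 0, 0, 0, 0.0667, -0.2],
    [0, 0, 0, 0, 0, 0.0667, -0.2],
    [0, 0, 0, 0, 0, 0.0667, -0.2],
    [0, 0, 0, 0, 0, 0.0667, -0.2],
    [0, 0, 0, 0, 0, 0.0667, -0.2],
  ],
)

```text
time_s: 11.63
position: [0.5556, 0.0137, 0.2134]
orientation: [-0.58, 0.705, -0.062, 0.404]
ft_force: [-0.4, 0.2, -2.5]
width: 0.0674
gripper_force: 40.8
```

Request:
apply_moves(
  plan=[
    [-0.1, 0.173, 0, 0, 0, 0, -0.2],
    [-0.1, 0.173, 0, 0, 0, 0, -0.2],
    [-0.1, 0.173, 0, 0, 0, 0, -0.2],
    [0, 0, 0, 0, 0, 0.033, -0.2],
    [0, 0, 0, 0, 0, 0.033, -0.2],
  ],
)

```text
time_s: 12.05
position: [0.5559, 0.0132, 0.1646]
orientation: [-0.6, 0.7, -0.098, 0.375]
ft_force: [0.0, -0.3, -3.2]
width: 0.067
gripper_force: 40.9
```

Request:
apply_moves(
  plan=[
    [0, 0, 0, 0, 0, 0.033, -0.2],
    [0, 0, 0, 0, 0, 0.033, -0.2],
    [0, 0, 0, 0, 0, 0.033, -0.2],
    [0, 0, 0, 0, 0, 0.033, -0.2],
    [0, 0, 0, 0, 0, 0.033, -0.2],
  ],
)

```text
time_s: 12.47
position: [0.5558, 0.0135, 0.1653]
orientation: [-0.643, 0.682, -0.187, 0.294]
ft_force: [0.7, -0.8, -2.1]
width: 0.067
gripper_force: 40.9
```

Request:
apply_moves(
  plan=[
    [0, 0, 0, 0, 0, 0.033, -0.2],
    [0, 0, 0, 0, 0, 0.033, -0.2],
    [0, 0, 0, 0, 0, 0.033, -0.2],
    [0, 0, 0, 0, 0, 0.033, -0.2],
    [0, 0, 0, 0, 0, 0.033, -0.2],
  ],
)

```text
time_s: 12.88
position: [0.5558, 0.0135, 0.1653]
orientation: [0.675, -0.652, 0.274, -0.209]
ft_force: [-0.6, 0.2, -3.9]
width: 0.0673
gripper_force: 40.9
```

Request:
apply_moves(
  plan=[
    [0, 0, 0, 0, 0, 0.033, -0.2],
    [0, 0, 0, 0, 0, 0.033, -0.2],
    [0, 0, 0, 0, 0, 0.033, -0.2],
    [0, 0, 0, 0, 0, 0.033, -0.2],
    [0, 0, 0, 0, 0, 0.033, -0.2],
  ],
)

```text
time_s: 13.3
position: [0.5558, 0.0135, 0.1654]
orientation: [0.697, -0.611, 0.356, -0.12]
ft_force: [-0.3, -1.0, -2.3]
width: 0.067
gripper_force: 40.8
```

Request:
apply_moves(
  plan=[
    [0, 0, 0, 0, 0, 0.033, -0.2],
    [0, 0, 0, 0, 0, 0.033, -0.2],
    [0, 0, 0, 0, 0, 0.033, -0.2],
    [0, 0, 0, 0, 0, 0.033, -0.2],
    [0, 0, 0, 0, 0, 0.033, -0.2],
  ],
)

```text
time_s: 13.72
position: [0.5558, 0.0136, 0.1655]
orientation: [0.707, -0.56, 0.432, -0.029]
ft_force: [-1.0, -0.3, -2.7]
width: 0.0671
gripper_force: 40.8
```

Request:
apply_moves(
  plan=[
    [0, 0, 0, 0, 0, 0.033, -0.2],
    [0, 0, 0, 0, 0, 0.033, -0.2],
    [0, 0, 0, 0, 0, 0.033, -0.2],
    [0, 0, 0, 0, 0, 0.033, -0.2],
    [0, 0, 0, 0, 0, 0.033, -0.2],
  ],
)

```text
time_s: 14.13
position: [0.5558, 0.0136, 0.1655]
orientation: [0.704, -0.5, 0.5, 0.063]
ft_force: [0.2, 0.2, -1.7]
width: 0.0673
gripper_force: 40.7
```

Request:
apply_moves(
  plan=[
    [0, 0, 0, 0, 0, 0, -0.2],
    [0, 0, 0, 0, 0, 0, -0.2],
    [0, 0, 0, 0, 0, 0, -0.2],
    [0, 0, 0, 0, 0, 0, -0.2],
    [0, 0, 0, 0, 0, 0, -0.2],
  ],
)

```text
time_s: 14.55
position: [0.5552, 0.014, 0.1653]
orientation: [0.704, -0.499, 0.5, 0.062]
ft_force: [-0.5, 0.7, -1.3]
width: 0.0675
gripper_force: 40.7
```

Run:
```python
from fit import *
p,M=log()
a=robot.capture('wrist');b=robot.capture('scene')[140:280,230:430];c=robot.capture('top')[120:240,250:390]
b=cv2.resize(b,(500,350));c=cv2.resize(c,(300,257));w=cv2.resize(a,(300,188))
o=np.zeros((350,800,3),np.uint8);o[:,:500]=b;o[:257,500:]=c
cv2.imwrite('pics/i.png',o)
for n in('top','scene'):
  for k in('ball0_center',): print(n,[(round(r['score'],2),np.round(r['at']),r['region'].sum()) for r in robot.masks_of(k,n)])
```

```text
t 14.55 j [-0.935  0.798  2.159  1.338  1.614  1.054] p [0.5552 0.014  0.1653] w 0.0675 F [-0.5  0.7 -1.3] g 40.7
[[0.491, -0.588, 0.643], [-0.412, 0.493, 0.766], [-0.767, -0.641, 0.0]]
top []
scene []
```

View pics/i.png

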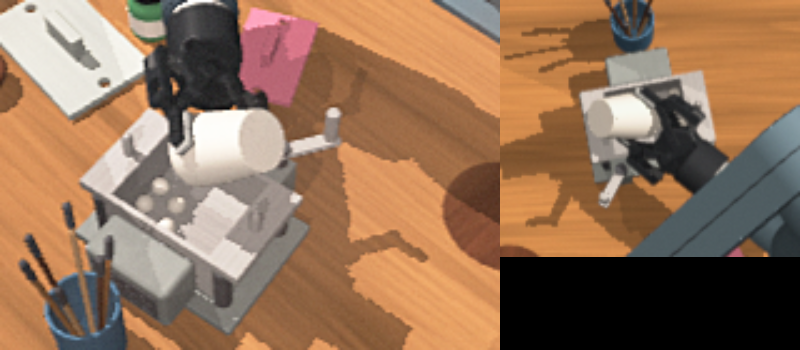

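The scene view shows balls lying in the tub (crop (145,185) to (180,225)) and the cup tipped well past horizontal. I'll raise, roll back, and return the cup to its old spot.

Request:
apply_moves(
  plan=[
    [-0.19, -0.16, 0, 0, 0, 0, -0.2],
    [-0.19, -0.16, 0, 0, 0, 0, -0.2],
    [-0.19, -0.16, 0, 0, 0, 0, -0.2],
    [0, 0, 0, 0, 0, -0.077, -0.2],
    [0, 0, 0, 0, 0, -0.077, -0.2],
  ],
)

```text
time_s: 15.22
position: [0.5552, 0.0139, 0.2259]
orientation: [0.707, -0.558, 0.435, -0.025]
ft_force: [0.6, 0.7, -2.2]
width: 0.067
gripper_force: 40.8
```

Request:
apply_moves(
  plan=[
    [0, 0, 0, 0, 0, -0.077, -0.2],
    [0, 0, 0, 0, 0, -0.077, -0.2],
    [0, 0, 0, 0, 0, -0.077, -0.2],
    [0, 0, 0, 0, 0, -0.077, -0.2],
    [0, 0, 0, 0, 0, -0.077, -0.2],
  ],
)

```text
time_s: 15.63
position: [0.5552, 0.0139, 0.225]
orientation: [0.667, -0.662, 0.249, -0.234]
ft_force: [-0.1, 0.0, -2.3]
width: 0.0673
gripper_force: 40.8
```

Request:
apply_moves(
  plan=[
    [0, 0, 0, 0, 0, -0.077, -0.2],
    [0, 0, 0, 0, 0, -0.077, -0.2],
    [0, 0, 0, 0, 0, -0.077, -0.2],
    [0, 0, 0, 0, 0, -0.077, -0.2],
    [0, 0, 0, 0, 0, -0.077, -0.2],
  ],
)

```text
time_s: 16.05
position: [0.5552, 0.0139, 0.2249]
orientation: [-0.567, 0.706, -0.041, 0.422]
ft_force: [0.5, -0.1, -1.6]
width: 0.067
gripper_force: 40.8
```

Request:
apply_moves(
  plan=[
    [0, 0, 0, 0, 0, -0.077, -0.2],
    [0, 0, 0, 0, 0, -0.077, -0.2],
    [0, 0, 0, 0, 0, -0.077, -0.2],
    [0, 0, 0, 0, 0, -0.077, -0.2],
    [0, 0, 0, 0, 0, -0.077, -0.2],
  ],
)

```text
time_s: 16.47
position: [0.5552, 0.0139, 0.2249]
orientation: [-0.416, 0.686, 0.171, 0.572]
ft_force: [1.0, 0.6, -2.1]
width: 0.0673
gripper_force: 40.7
```

Request:
apply_moves(
  plan=[
    [0, 0, 0, 0, 0, -0.077, -0.2],
    [0, 0, 0, 0, 0, -0.077, -0.2],
    [0, 0, 0, 0, 0, -0.077, -0.2],
    [0, 0, 0, 0, 0, 0, -0.2],
    [0, 0, 0, 0, 0, 0, -0.2],
  ],
)

```text
time_s: 16.88
position: [0.5553, 0.0139, 0.2249]
orientation: [-0.309, 0.645, 0.289, 0.636]
ft_force: [0.3, 0.1, -2.2]
width: 0.0673
gripper_force: 40.7
```

Run:
```python
from fit import *
from kin import *
p,M=log()
T=R.from_quat([-.44,.484,.691,.308],scalar_first=True)
plan(p,R.from_matrix(M),[.4658,.3275,.209],T)
im=robot.capture('wrist');cv2.imwrite('pics/j.png',im)
robot.capture('top')
print([(round(r['score'],2),np.round(r['at']),r['region'].sum()) for r in robot.masks_of('ball0_center','wrist')])
```

```text
t 16.88 j [-0.935  0.648  2.168  1.346  1.646 -1.223] p [0.5553 0.0139 0.2249] w 0.0673 F [ 0.3  0.1 -2.2] g 40.7
[[0.024, 0.766, 0.643], [-0.02, -0.643, 0.766], [1.0, -0.031, 0.0]]
turn total units [ 0.652 -0.263 -0.163] deg 65.0 rows>= 10.0
shift total units [1.541 0.29  3.769] rows>= 8.0
[(0.55, array([444., 378.]), np.int64(1156))]
```

Request:
apply_moves(
  plan=[
    [0, 0, 0, 0.0593, -0.0239, -0.0148, -0.2],
    [0, 0, 0, 0.0593, -0.0239, -0.0148, -0.2],
    [0, 0, 0, 0.0593, -0.0239, -0.0148, -0.2],
    [0, 0, 0, 0.0593, -0.0239, -0.0148, -0.2],
    [0, 0, 0, 0.0593, -0.0239, -0.0148, -0.2],
  ],
)

```text
time_s: 17.45
position: [0.5551, 0.0132, 0.2249]
orientation: [-0.383, 0.595, 0.494, 0.505]
ft_force: [0.7, 0.4, -3.1]
width: 0.0672
gripper_force: 40.6
```

Request:
apply_moves(
  plan=[
    [0, 0, 0, 0.0593, -0.0239, -0.0148, -0.2],
    [0, 0, 0, 0.0593, -0.0239, -0.0148, -0.2],
    [0, 0, 0, 0.0593, -0.0239, -0.0148, -0.2],
    [0, 0, 0, 0.0593, -0.0239, -0.0148, -0.2],
    [0, 0, 0, 0.0593, -0.0239, -0.0148, -0.2],
  ],
)

```text
time_s: 17.87
position: [0.5552, 0.0133, 0.2248]
orientation: [-0.433, 0.506, 0.663, 0.341]
ft_force: [0.6, 0.4, -2.6]
width: 0.0673
gripper_force: 40.6
```

Request:
apply_moves(
  plan=[
    [0, 0, 0, 0.0593, -0.0239, -0.0148, -0.2],
    [0.154, 0.029, 0.377, 0, 0, 0, -0.2],
    [0.154, 0.029, 0.377, 0, 0, 0, -0.2],
    [0.154, 0.029, 0.377, 0, 0, 0, -0.2],
    [0.154, 0.029, 0.377, 0, 0, 0, -0.2],
  ],
)

```text
time_s: 18.28
position: [0.5187, 0.1407, 0.2177]
orientation: [-0.439, 0.485, 0.691, 0.307]
ft_force: [0.8, 0.3, -2.4]
width: 0.0673
gripper_force: 40.6
```

Request:
apply_moves(
  plan=[
    [0.154, 0.029, 0.377, 0, 0, 0, -0.2],
    [0.154, 0.029, 0.377, 0, 0, 0, -0.2],
    [0.154, 0.029, 0.377, 0, 0, 0, -0.2],
    [0.154, 0.029, 0.377, 0, 0, 0, -0.2],
    [0.154, 0.029, 0.377, 0, 0, 0, -0.2],
  ],
)

```text
time_s: 18.7
position: [0.4736, 0.2975, 0.2094]
orientation: [-0.439, 0.485, 0.691, 0.307]
ft_force: [0.7, 0.3, -1.5]
width: 0.0672
gripper_force: 40.6
```

Request:
apply_moves(
  plan=[
    [0.154, 0.029, 0.377, 0, 0, 0, -0.2],
    [0, 0, 0, 0, 0, 0, -0.2],
    [0, 0, 0, 0, 0, 0, -0.2],
  ],
)

```text
time_s: 18.95
position: [0.4637, 0.329, 0.2078]
orientation: [-0.44, 0.484, 0.692, 0.306]
ft_force: [0.5, -0.0, -2.2]
width: 0.0675
gripper_force: 41.1
```

Run:
```python
from fit import *
from kin import *
p,M=log()
T=R.from_quat([-.44,.484,.691,.308],scalar_first=True)
plan(p,R.from_matrix(M),[.4658,.3275,.0575],T)
a=robot.capture('scene'); cv2.imwrite('pics/k_.png',a)
C=cal('scene')
import cv2
crop=cv2.resize(a[150:280,230:370],None,fx=4,fy=4,interpolation=2)
cv2.imwrite('pics/k.png',crop)
```

```text
t 18.95 j [-0.145  0.545  1.724  0.921  1.628 -0.829] p [0.4637 0.329  0.2078] w 0.0675 F [ 0.5 -0.  -2.2] g 41.1
[[-0.145, 0.939, -0.313], [0.4, 0.345, 0.849], [0.905, -0.002, -0.425]]
turn total units [-0.002  0.002 -0.   ] deg 0.3 rows>= 1.0
shift total units [-1.714  0.018  0.772] rows>= 4.0
```

View pics/k.png

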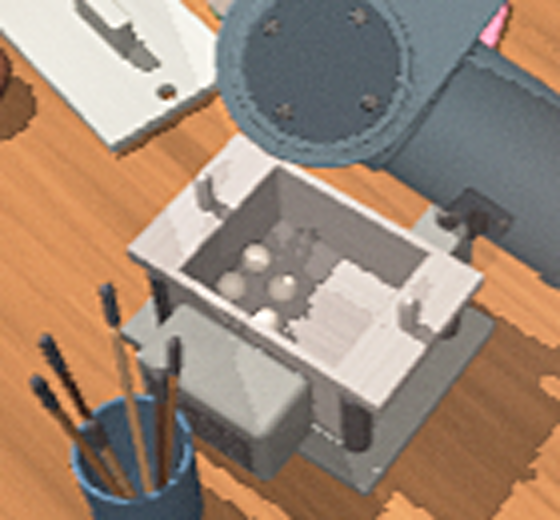

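Four balls show in the tub (crop (257,258), (232,285), (282,287), (265,318)); the near wall can hide the others. The load dropped by about 1 N, which fits an empty cup. Lowering the cup now.

Request:
apply_moves(
  plan=[
    [-0.3, 0.004, 0.135, 0, 0, 0, -0.2],
    [-0.3, 0.004, 0.135, 0, 0, 0, -0.2],
    [-0.3, 0.004, 0.135, 0, 0, 0, -0.2],
    [-0.3, 0.004, 0.135, 0, 0, 0, -0.2],
    [-0.2, 0.002, 0.09, 0, 0, 0, -0.2],
  ],
)

```text
time_s: 19.42
position: [0.4687, 0.3245, 0.0827]
orientation: [-0.439, 0.485, 0.691, 0.307]
ft_force: [-0.8, 1.0, -2.3]
width: 0.0671
gripper_force: 41.1
```

Request:
apply_moves(
  plan=[
    [-0.15, 0, 0.07, 0, 0, 0, -0.2],
    [-0.1, 0, 0.046, 0, 0, 0, -0.2],
    [-0.05, 0, 0.023, 0, 0, 0, -0.2],
    [0, 0, 0, 0, 0, 0, -0.2],
    [0, 0, 0, 0, 0, 0, -0.2],
  ],
)

```text
time_s: 19.83
position: [0.4687, 0.3257, 0.0592]
orientation: [-0.438, 0.484, 0.692, 0.308]
ft_force: [-1.0, 0.7, -2.1]
width: 0.0674
gripper_force: 41.0
```

Request:
apply_moves(
  plan=[
    [-0.02, 0, 0.01, 0, 0, 0, -0.2],
    [-0.01, 0, 0.005, 0, 0, 0, -0.2],
    [0, 0, 0, 0, 0, 0, -0.2],
  ],
)

```text
time_s: 20.08
position: [0.4686, 0.326, 0.0568]
orientation: [-0.438, 0.484, 0.692, 0.308]
ft_force: [1.3, -0.9, 0.1]
width: 0.0674
gripper_force: 41.1
```

Request:
apply_moves(
  plan=[
    [0, 0, 0, 0, 0, 0, 0.7],
    [0, 0, 0, 0, 0, 0, 0.85],
    [0, 0, 0, 0, 0, 0, 0.85],
    [0, 0, 0, 0, 0, 0, 0.85],
    [0, 0, 0, 0, 0, 0, 0.85],
  ],
)

```text
time_s: 20.5
position: [0.4681, 0.3259, 0.0561]
orientation: [-0.439, 0.484, 0.692, 0.308]
ft_force: [-0.3, -0.7, -0.1]
width: 0.0789
gripper_force: 0.0
```

Run:
```python
from fit import *
p,M=log();C=cal('wrist');im=robot.capture('wrist');cv2.imwrite('pics/l.png',im);locate('cup','wrist',(.474,.309),C)
```

```text
t 20.5 j [-0.15   0.797  1.759  0.927  1.455 -1.062] p [0.4681 0.3259 0.0561] w 0.0789 F [-0.3 -0.7 -0.1] g 0.0
[[-0.147, 0.94, -0.309], [0.4, 0.342, 0.85], [0.905, 0.001, -0.426]]
cup wrist [0.4784 0.3029] -0.885
```

Request:
apply_moves(
  plan=[
    [0, 0, -0.25, 0, 0, 0, 0.85],
    [0, 0, -0.33, 0, 0, 0, 0.85],
    [0, 0, -0.33, 0, 0, 0, 0.85],
    [0, 0, -0.33, 0, 0, 0, 0.85],
    [0.34, 0, -0.3, 0, 0, 0, 0.85],
  ],
)

```text
time_s: 21.02
position: [0.5024, 0.2296, 0.1305]
orientation: [-0.44, 0.486, 0.69, 0.307]
ft_force: [-0.2, 1.5, 0.4]
width: 0.0788
gripper_force: 0.0
```

Request:
apply_moves(
  plan=[
    [0.4, 0, -0.3, 0, 0, 0, 0.85],
    [0.4, 0, -0.3, 0, 0, 0, 0.85],
    [0.4, 0, -0.3, 0, 0, 0, 0.85],
    [0.4, 0, -0.3, 0, 0, 0, 0.85],
    [0, 0, 0, 0, 0, 0, 0.85],
  ],
)

```text
time_s: 21.43
position: [0.5152, 0.2004, 0.2966]
orientation: [-0.434, 0.483, 0.695, 0.31]
ft_force: [0.6, -0.6, 0.0]
width: 0.0793
gripper_force: 0.0
```

Run:
```python
from fit import *
from kin import *
p,M=log();C=cal('wrist');T0=R.from_matrix(M)
cam=-C[3].T@C[4]; print('cam in tool',T0.inv().apply(cam-p).round(4),'axis in tool',T0.inv().apply(C[3][2]).round(3))
robot.capture('top');robot.capture('scene');robot.capture('wrist')
for n,c in(('top',cal('top')),('scene',cal('scene')),('wrist',C)):
  try: locate('cup',n,(.476,.305),c); locate('paint_bottle',n,(.549,.345),c); locate('pigment_pot',n,(.39,.282),c)
  except Exception as e: print(n,e)
def down(yawy): 
    y=np.array([np.cos(yawy),np.sin(yawy),0]);z=np.array([0,0,-1.]);return R.from_matrix(np.c_[np.cross(y,z),y,z])
for nm,xy,yw in(('cover',(.48,-.326),-.097),('mill',(.552,-.031),.16)):
  for f in(0,np.pi):
   for z in(.015,.25): print(nm,f,z,[q.round(2) for q in ik(np.array([*xy,z]),down(yw+f),n=12)])
t=down(.16);co=T0.inv().apply(cam-p)
for f in (0,np.pi):
  t=down(.16+f);tgt=np.array([.552,-.031,.36])-t.apply(co)*[1,1,0]; print(f,tgt); plan(p,T0,tgt,t); print([q.round(2) for q in ik(tgt,t,n=12)],[q.round(2) for q in ik(p,t,n=12)])
```

```text
t 21.43 j [-0.337  0.514  1.503  0.837  1.903 -0.748] p [0.5152 0.2004 0.2966] w 0.0793 F [ 0.6 -0.6  0. ] g 0.0
[[-0.158, 0.94, -0.303], [0.401, 0.342, 0.85], [0.902, 0.012, -0.431]]
cam in tool [ 0.0808 -0.0011 -0.1447] axis in tool [-0.317  0.001  0.949]
cup top [0.4785 0.3087] -0.825
paint_bottle top [0.5495 0.3459] -0.883
pigment_pot top [0.3895 0.2866] -0.518
cup scene [0.476  0.3057] -0.943
paint_bottle scene [0.5453 0.3455] -0.909
pigment_pot scene [0.3871 0.2842] -0.722
cup wrist [0.4811 0.3056] -0.972
paint_bottle wrist [0.553  0.3462] -0.927
pigment_pot wrist [0.39  0.282] 0.0
cover 0 0.015 [array([-0.79,  0.52,  1.72, -0.  ,  0.91, -0.69])]
cover 0 0.25 [array([-0.79,  0.31,  1.42,  0.  ,  1.41, -0.69])]
cover 3.141592653589793 0.015 [array([-0.79,  0.52,  1.72, -0.  ,  0.91,  2.45])]
cover 3.141592653589793 0.25 [array([-0.79,  0.31,  1.42, -0.  ,  1.41,  2.45])]
mill 0 0.015 [array([-0.26,  0.47,  1.8 , -0.  ,  0.88, -0.42])]
mill 0 0.25 [array([-0.26,  0.25,  1.5 , -0.  ,  1.39, -0.42])]
mill 3.141592653589793 0.015 [array([-0.26,  0.47,  1.8 ,  0.  ,  0.88,  2.72])]
mill 3.141592653589793 0.25 [array([-0.26,  0.25,  1.5 ,  0.  ,  1.39,  2.72])]
0 [ 0.56593275 -0.11062503  0.36      ]
turn total units [-0.061 -0.715  0.112] deg 65.3 rows>= 10.0
shift total units [-3.939  0.006 -0.792] rows>= 8.0
[array([-0.39,  0.29,  1.19, -0.  ,  1.66, -0.55])] [array([ 0.17,  0.24,  1.41, -0.  ,  1.5 ,  0.01])]
3.141592653589793 [0.53806725 0.04862503 0.36      ]
turn total units [ 1.01  -0.086 -1.6  ] deg 170.5 rows>= 25.0
shift total units [ 1.919  0.02  -0.792] rows>= 5.0
[array([-0.12,  0.21,  1.3 ,  0.  ,  1.64,  2.87])] []
```

Request:
apply_moves(
  plan=[
    [0, 0, 0, -0.0061, -0.0715, 0.0112, 0.5],
    [0, 0, 0, -0.0061, -0.0715, 0.0112, 0.5],
    [0, 0, 0, -0.0061, -0.0715, 0.0112, 0.5],
    [0, 0, 0, -0.0061, -0.0715, 0.0112, 0.5],
    [0, 0, 0, -0.0061, -0.0715, 0.0112, 0.5],
  ],
)

```text
time_s: 22.45
position: [0.5137, 0.2009, 0.2904]
orientation: [-0.228, 0.591, 0.757, 0.158]
ft_force: [-0.3, 0.4, -0.1]
width: 0.0639
gripper_force: 0.0
```

Request:
apply_moves(
  plan=[
    [0, 0, 0, -0.0061, -0.0715, 0.0112, 0.5],
    [0, 0, 0, -0.0061, -0.0715, 0.0112, 0.5],
    [0, 0, 0, -0.0061, -0.0715, 0.0112, 0.5],
    [0, 0, 0, -0.0061, -0.0715, 0.0112, 0.5],
    [0, 0, 0, -0.0061, -0.0715, 0.0112, 0.5],
  ],
)

```text
time_s: 22.87
position: [0.5135, 0.2016, 0.2912]
orientation: [-0.002, 0.649, 0.761, -0.004]
ft_force: [0.0, 0.4, -0.7]
width: 0.0641
gripper_force: 0.0
```

Request:
apply_moves(
  plan=[
    [-0.394, 0, -0.079, 0, 0, 0, 0.5],
    [-0.394, 0, -0.079, 0, 0, 0, 0.5],
    [-0.394, 0, -0.079, 0, 0, 0, 0.5],
    [-0.394, 0, -0.079, 0, 0, 0, 0.5],
    [-0.394, 0, -0.079, 0, 0, 0, 0.5],
  ],
)

```text
time_s: 23.28
position: [0.5383, 0.0455, 0.3211]
orientation: [-0.005, 0.648, 0.762, -0.004]
ft_force: [1.3, -0.2, -0.1]
width: 0.064
gripper_force: 0.0
```

Request:
apply_moves(
  plan=[
    [-0.394, 0, -0.079, 0, 0, 0, 0.5],
    [-0.394, 0, -0.079, 0, 0, 0, 0.5],
    [-0.394, 0, -0.079, 0, 0, 0, 0.5],
    [-0.394, 0, -0.079, 0, 0, 0, 0.5],
    [-0.394, 0, -0.079, 0, 0, 0, 0.5],
  ],
)

```text
time_s: 23.7
position: [0.5638, -0.111, 0.3522]
orientation: [-0.005, 0.648, 0.761, -0.003]
ft_force: [0.1, -0.9, -0.4]
width: 0.0642
gripper_force: 0.0
```

Request:
apply_moves(
  plan=[
    [0, 0, 0, 0, 0, 0, 0.5],
    [0, 0, 0, 0, 0, 0, 0.5],
    [0, 0, 0, 0, 0, 0, 0.5],
    [0, 0, 0, 0, 0, 0, 0.5],
  ],
)

```text
time_s: 24.03
position: [0.5637, -0.1085, 0.3518]
orientation: [-0.006, 0.648, 0.762, -0.003]
ft_force: [0.3, 0.9, -0.1]
width: 0.0639
gripper_force: 0.0
```

Run:
```python
from fit import *
p,M=log();C=cal('wrist');im=robot.capture('wrist');cv2.imwrite('pics/m_.png',im);np.save('m_cal.npy',np.array(C,dtype=object),allow_pickle=True)
mc=np.array([.552,-.031])
e=lambda x,y,z:np.r_[R.from_euler('z',.16).apply([x,y,0])[:2]+mc,z]
for nm,P in(('stud0',e(0,.078,.118)),('stud1',e(0,-.078,.118)),('pivot',e(-.078,.055,.103)),('seat',e(0,0,.026))): print(nm,proj('wrist',P,C).round(1))
c=proj('wrist',e(0,0,.1),C)[0].astype(int);print(c)
x0,y0=max(c[0]-100,0),max(c[1]-75,0)
cv2.imwrite('pics/m.png',cv2.resize(im[y0:y0+150,x0:x0+200],None,fx=4,fy=4,interpolation=2));print('crop origin',x0,y0)
print([(round(r['score'],2),np.round(r['at']),r['region'].sum()) for r in robot.masks_of('ball0_center','wrist')])
```

```text
t 24.03 j [-0.382  0.263  1.241 -0.003  1.65  -0.543] p [ 0.5637 -0.1085  0.3518] w 0.0639 F [ 0.3  0.9 -0.1] g 0.0
[[-0.16, 0.987, -0.013], [0.987, 0.16, 0.002], [0.004, -0.012, -1.0]]
stud0 [[324.4  38.1]]
stud1 [[324.3 164.6]]
pivot [[262.   59.9]]
seat [[324.5 101.3]]
[324 101]
crop origin 224 26
[(0.57, array([354.,  83.]), np.int64(146)), (0.52, array([327., 116.]), np.int64(138))]
```

View pics/m.png

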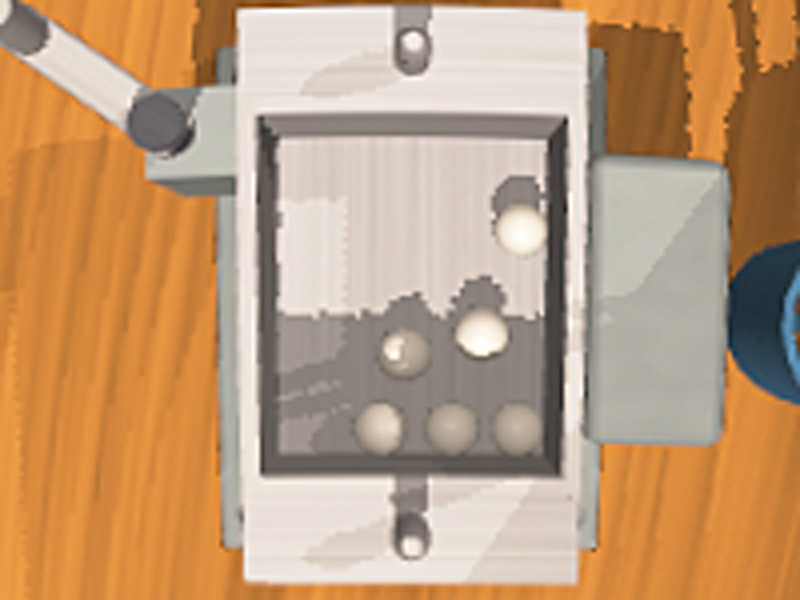

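All six balls are in the tub: crop (520,230), (482,333), (405,352), (380,428), (452,427) and (516,427). The stud tips are at crop (413,41) and (411,546). Now I'll pin down the mill pose.

Run:
```python
from fit import *
C=tuple(np.load('m_cal.npy',allow_pickle=True));im=cv2.imread('pics/m_.png');g=im.min(2).astype(float)
S=[]
for c in((327,36),(326.5,162)):
    x0,y0=int(c[0])-3,int(c[1])-3;w=g[y0:y0+8,x0:x0+8];print(w.astype(int).tolist());t=np.clip(w-190,0,None);yy,xx=np.mgrid[0:8,0:8];S.append([x0+(t*xx).sum()/t.sum(),y0+(t*yy).sum()/t.sum()])
print(np.round(S,2))
S=[(326.9,35.9),(326.4,162.1)]
K=np.array([[258,116],[568,116],[560,473],[260,473]]);K=(K+.5)/4-.5+[224,26]
s=atz('wrist',S,.118,C)[:,:2];k=atz('wrist',K,.09,C)[:,:2]
print('studs',s.round(4),np.linalg.norm(s[0]-s[1]),s.mean(0));print('tub',k.round(4).tolist(),k.mean(0),[np.linalg.norm(k[i]-k[i-1]).round(4) for i in range(4)])
d=s[0]-s[1];print('yaw',np.arctan2(d[1],d[0])-np.pi/2)
for a,b in((0,3),(1,2)): d=k[a]-k[b];print(np.arctan2(d[1],d[0])-np.pi/2)
for a,b in((1,0),(2,3)): d=k[a]-k[b];print(np.arctan2(d[1],d[0]))
```

```text
[[109, 91, 99, 115, 100, 102, 138, 218], [99, 146, 205, 238, 189, 120, 109, 204], [151, 221, 234, 230, 235, 189, 113, 141], [147, 212, 231, 226, 230, 199, 126, 137], [133, 192, 234, 231, 229, 182, 136, 123], [125, 155, 185, 197, 187, 155, 135, 124], [123, 135, 142, 150, 150, 147, 130, 141], [120, 134, 140, 143, 140, 135, 117, 169]]
[[77, 86, 104, 109, 111, 113, 111, 106], [80, 99, 166, 169, 171, 150, 114, 113], [92, 145, 227, 218, 219, 198, 153, 113], [99, 160, 239, 229, 228, 215, 175, 120], [114, 149, 229, 229, 228, 215, 175, 137], [150, 133, 191, 218, 224, 202, 169, 169], [207, 158, 120, 152, 142, 150, 182, 218], [224, 221, 220, 198, 211, 221, 222, 223]]
[[327.1   35.53]
 [326.45 163.64]]
studs [[ 0.542   0.0493]
 [ 0.5665 -0.1045]] 0.1557241789134145 [ 0.55424701 -0.02761539]
tub [[0.4962, 0.0231], [0.5941, 0.0393], [0.612, -0.0775], [0.5144, -0.0936]] [ 0.55414286 -0.02715392] [np.float64(0.1181), np.float64(0.0993), np.float64(0.1181), np.float64(0.0989)]
yaw 0.15777693874345333
0.1547043622423836
0.151815182295012
0.16408891270210357
0.16356559597922846
```

```bash
cat >> kin.py <<'E'
def down(yawy):
    y=np.array([np.cos(yawy),np.sin(yawy),0]);z=np.array([0,0,-1.]);return R.from_matrix(np.c_[np.cross(y,z),y,z])
E
python3 - <<'E'
from h import log
from kin import *
p,M=log();t=down(-.097);plan(p,R.from_matrix(M),[.4717,-.406,.27],t);print([q.round(2) for q in ik(np.array([.4717,-.406,.27]),t,n=10)])
E
```

```text
t 24.13 j [-0.382  0.263  1.241 -0.003  1.65  -0.543] p [ 0.5638 -0.1083  0.352 ] w 0.0642 F [ 0.8  0.2 -0. ] g 0.0
[[-0.161, 0.987, -0.012], [0.987, 0.161, 0.001], [0.003, -0.012, -1.0]]
turn total units [-0.008 -0.001  0.164] deg 14.8 rows>= 3.0
shift total units [-3.815 -0.785  1.025] rows>= 8.0
[array([-0.89,  0.4 ,  1.25,  0.  ,  1.49, -0.79])]
```

Request:
apply_moves(
  plan=[
    [0, 0, 0, -0.0027, -0.0003, 0.0547, 0.3],
    [0, 0, 0, -0.0027, -0.0003, 0.0547, 0.3],
    [0, 0, 0, -0.0027, -0.0003, 0.0547, 0.3],
    [-0.38, -0.078, 0.102, 0, 0, 0, 0.3],
    [-0.38, -0.078, 0.102, 0, 0, 0, 0.3],
  ],
)

```text
time_s: 24.55
position: [0.5461, -0.1671, 0.3363]
orientation: [0.001, 0.739, 0.673, 0.001]
ft_force: [0.1, -0.4, 0.6]
width: 0.0553
gripper_force: 0.0
```

Request:
apply_moves(
  plan=[
    [-0.38, -0.078, 0.102, 0, 0, 0, 0.3],
    [-0.38, -0.078, 0.102, 0, 0, 0, 0.3],
    [-0.38, -0.078, 0.102, 0, 0, 0, 0.3],
    [-0.38, -0.078, 0.102, 0, 0, 0, 0.3],
    [-0.38, -0.078, 0.102, 0, 0, 0, 0.3],
  ],
)

```text
time_s: 24.97
position: [0.4994, -0.3173, 0.2947]
orientation: [0.0, 0.74, 0.672, 0.0]
ft_force: [0.3, -1.1, 0.4]
width: 0.0555
gripper_force: 0.0
```

Request:
apply_moves(
  plan=[
    [-0.38, -0.078, 0.102, 0, 0, 0, 0.3],
    [-0.38, -0.078, 0.102, 0, 0, 0, 0.3],
    [-0.38, -0.078, 0.102, 0, 0, 0, 0.3],
    [0, 0, 0, 0, 0, 0, 0.3],
    [0, 0, 0, 0, 0, 0, 0.3],
  ],
)

```text
time_s: 25.38
position: [0.4716, -0.4064, 0.2693]
orientation: [-0.001, 0.741, 0.671, 0.0]
ft_force: [0.3, 0.3, 0.2]
width: 0.0553
gripper_force: 0.0
```

Run:
```python
from fit import *
from kin import *
p,M=log();C=cal('wrist');im=robot.capture('wrist');cv2.imwrite('pics/n_.png',im)
rs=robot.masks_of('cover','wrist')
for r in rs: print(round(r['score'],2),np.round(r['at']),r['region'].sum())
r=min(rs[:3],key=lambda r:np.linalg.norm(atz('wrist',r['at'],.01,C)[0,:2]-[.48,-.326]))
m=r['region'].astype(np.uint8)
cn=max(cv2.findContours(m,0,1)[0],key=cv2.contourArea)[:,0,:]
w=atz('wrist',cn,.01,C)[:,:2].astype(np.float32)
b=cv2.minAreaRect(w);print('rect',np.round(b[0],4),np.round(b[1],4),b[2],'mean filled')
# holes: dark blobs near predicted
g=im.min(2).astype(float);H=[]
yaw=-.097;c0=np.array([.4795,-.3255])
for s in(1,-1):
    pr=proj('wrist',np.r_[c0+s*.078*np.array([-np.sin(yaw),np.cos(yaw)]),.01],C)[0]
    x0,y0=np.round(pr).astype(int)-10; wv=g[y0:y0+21,x0:x0+21]
    # hole shows wood (low blue channel)
    t=(wv<np.median(wv)*.6); n,l,st,ct=cv2.connectedComponentsWithStats(t.astype(np.uint8))
    print(pr.round(1),[(st[i,4],(ct[i]+[x0,y0]).round(2).tolist()) for i in range(1,n)])
```

```text
t 25.38 j [-8.910e-01  3.710e-01  1.285e+00  1.000e-03  1.487e+00 -7.910e-01] p [ 0.4716 -0.4064  0.2693] w 0.0553 F [0.3 0.3 0.2] g 0.0
[[0.1, 0.995, -0.001], [0.995, -0.1, 0.002], [0.002, -0.001, -1.0]]
0.96 [324. 100.] 12613
0.91 [174.   8.] 1584
0.78 [146. 155.] 4329
rect [ 0.4803 -0.3254] [0.1852 0.1201] 84.74375915527344 mean filled
[320.6  39.3] [(np.int32(3), [320.0, 32.0]), (np.int32(93), [320.88, 39.29])]
[321.1 158. ] [(np.int32(89), [321.73, 157.34])]
```

Request:
apply_moves(
  plan=[
    [0.34, 0, 0, 0, 0, -0.004, 0.3],
    [0.34, 0, 0, 0, 0, 0, 0.3],
    [0.34, 0, 0, 0, 0, 0, 0.3],
    [0, 0, 0.4, 0, 0, 0, 0.3],
    [0, 0, 0.4, 0, 0, 0, 0.3],
  ],
)

```text
time_s: 25.9
position: [0.4824, -0.3226, 0.2095]
orientation: [0.004, 0.737, 0.676, 0.001]
ft_force: [0.4, -0.7, -1.0]
width: 0.0555
gripper_force: 0.0
```

Request:
apply_moves(
  plan=[
    [0, 0, 0.4, 0, 0, 0, 0.3],
    [0, 0, 0.4, 0, 0, 0, 0.3],
    [0, 0, 0.4, 0, 0, 0, 0.3],
    [0, 0, 0.4, 0, 0, 0, 0.3],
    [0, 0, 0, 0, 0, 0, 0.3],
  ],
)

```text
time_s: 26.32
position: [0.4775, -0.32, 0.0732]
orientation: [-0.005, 0.738, 0.675, 0.0]
ft_force: [-1.0, 0.3, -0.7]
width: 0.0554
gripper_force: 0.0
```

Run:
```python
from h import log
from kin import *
p,M=log();plan(p,R.from_matrix(M),[.480,-.3252,.017],down(-.094))
```

```text
t 26.32 j [-7.850e-01  4.570e-01  1.663e+00  1.000e-03  1.031e+00 -6.960e-01] p [ 0.4775 -0.32    0.0732] w 0.0554 F [-1.   0.3 -0.7] g 0.0
[[0.09, 0.996, -0.007], [0.996, -0.089, 0.008], [0.007, -0.007, -1.0]]
turn total units [-0.005 -0.004  0.003] deg 0.6 rows>= 1.0
shift total units [-0.061  0.037  0.702] rows>= 2.0
```

Request:
apply_moves(
  plan=[
    [-0.03, 0.02, 0.25, -0.002, -0.002, 0.003, 0.3],
    [0, 0, 0.25, 0, 0, 0, 0.3],
    [0, 0, 0.1, 0, 0, 0, 0.3],
    [0, 0, 0, 0, 0, 0, 0.3],
    [0, 0, 0, 0, 0, 0, 0.3],
  ],
)

```text
time_s: 26.73
position: [0.4822, -0.3273, 0.0318]
orientation: [0.003, 0.74, 0.672, 0.0]
ft_force: [0.3, -0.4, 0.4]
width: 0.0557
gripper_force: 0.0
```

Run:
```python
from h import log
from kin import *
p,M=log();plan(p,R.from_matrix(M),[.480,-.3252,.017],down(-.094))
```

```text
t 26.73 j [-0.788  0.514  1.691  0.     0.93  -0.692] p [ 0.4822 -0.3273  0.0318] w 0.0557 F [ 0.3 -0.4  0.4] g 0.0
[[0.096, 0.995, 0.004], [0.995, -0.096, -0.004], [-0.004, 0.005, -1.0]]
turn total units [ 0.003  0.002 -0.001] deg 0.4 rows>= 1.0
shift total units [ 0.024 -0.03   0.185] rows>= 1.0
```

Request:
apply_moves(
  plan=[
    [0, 0, 0.09, 0, 0, 0, 0.3],
    [0, 0, 0.08, 0, 0, 0, 0.3],
    [0, 0, 0, 0, 0, 0, 0.3],
    [0, 0, 0, 0, 0, 0, 0.3],
    [0, 0, 0, 0, 0, 0, 0.3],
  ],
)

```text
time_s: 27.15
position: [0.4815, -0.3276, 0.017]
orientation: [0.002, 0.74, 0.672, 0.0]
ft_force: [-0.2, 0.1, 0.3]
width: 0.0556
gripper_force: 0.0
```

Run:
```python
from fit import *
from kin import *
p,M=log();robot.capture('wrist');p,M=log();plan(p,R.from_matrix(M),[.480,-.3252,.017],down(-.094))
```

```text
t 27.15 j [-0.789  0.534  1.702  0.     0.9   -0.692] p [ 0.4815 -0.3276  0.017 ] w 0.0556 F [-0.2  0.1  0.3] g 0.0
[[0.097, 0.995, 0.004], [0.995, -0.097, -0.004], [-0.003, 0.004, -1.0]]
t 27.2 j [-0.789  0.534  1.702  0.     0.9   -0.692] p [ 0.4815 -0.3277  0.0171] w 0.0553 F [ 1.  -0.5 -0.4] g 0.0
[[0.097, 0.995, 0.004], [0.995, -0.097, -0.004], [-0.003, 0.004, -1.0]]
turn total units [ 0.003  0.002 -0.002] deg 0.3 rows>= 1.0
shift total units [ 0.029 -0.022  0.001] rows>= 1.0
```

Request:
apply_moves(
  plan=[
    [0.029, -0.022, 0, 0.003, 0.002, 0, 0.3],
    [0, 0, 0, 0, 0, 0, -0.3],
    [0, 0, 0, 0, 0, 0, -1],
    [0, 0, 0, 0, 0, 0, -1],
    [0, 0, 0, 0, 0, 0, -1],
  ],
  newtons=70,
)

```text
time_s: 27.62
position: [0.4801, -0.3251, 0.0171]
orientation: [-0.0, 0.74, 0.672, -0.0]
ft_force: [-0.9, 1.2, 2.0]
width: 0.0146
gripper_force: 70.0
```

Request:
apply_moves(
  plan=[
    [0, 0, 0, 0, 0, 0, -1],
    [0, 0, 0, 0, 0, 0, -1],
    [0, 0, 0, 0, 0, 0, -1],
  ],
)

```text
time_s: 27.87
position: [0.4801, -0.3251, 0.0171]
orientation: [-0.0, 0.74, 0.672, -0.0]
ft_force: [-0.5, 1.7, 3.6]
width: 0.0148
gripper_force: 70.1
```

Run:
```python
from fit import *
from kin import *
p,M=log()
```

```text
t 27.87 j [-7.870e-01  5.330e-01  1.704e+00 -1.000e-03  9.050e-01 -6.900e-01] p [ 0.4801 -0.3251  0.0171] w 0.0148 F [-0.5  1.7  3.6] g 70.1
[[0.097, 0.995, -0.001], [0.995, -0.097, -0.0], [-0.0, -0.001, -1.0]]
```

Request:
apply_moves(
  plan=[
    [0, 0, -0.15, 0, 0, 0, -1],
    [0, 0, -0.35, 0, 0, 0, -1],
    [0, 0, -0.4, 0, 0, 0, -1],
    [0, 0, -0.4, 0, 0, 0, -1],
    [0, 0, -0.4, 0, 0, 0, -1],
  ],
)

```text
time_s: 28.28
position: [0.479, -0.3242, 0.1526]
orientation: [-0.002, 0.74, 0.672, -0.0]
ft_force: [0.3, -0.1, -4.5]
width: 0.0146
gripper_force: 69.1
```

Request:
apply_moves(
  plan=[
    [0, 0, -0.4, 0, 0, 0, -1],
    [0, 0, -0.3, 0, 0, 0, -1],
    [0, 0, 0, 0, 0, -0.04, -1],
    [0, 0, 0, 0, 0, -0.042, -1],
    [0, 0, 0, 0, 0, -0.04, -1],
  ],
)

```text
time_s: 28.7
position: [0.4795, -0.3246, 0.2081]
orientation: [-0.001, 0.672, 0.741, -0.0]
ft_force: [0.3, -0.4, -4.7]
width: 0.0143
gripper_force: 69.2
```

Request:
apply_moves(
  plan=[
    [0, 0, 0, 0, 0, -0.04, -1],
    [0, 0, 0, 0, 0, 0, -1],
    [0, 0, 0, 0, 0, 0, -1],
    [0, 0, 0, 0, 0, 0, -1],
  ],
)

```text
time_s: 29.03
position: [0.4797, -0.3248, 0.208]
orientation: [-0.001, 0.65, 0.76, -0.0]
ft_force: [0.2, -0.9, -5.4]
width: 0.0147
gripper_force: 69.1
```

```bash
cat > hole.py <<'E'
from fit import *
from kin import *
def hole(name):
    p,M=log();C=cal('wrist');im=robot.capture('wrist');cv2.imwrite(f'pics/{name}.png',im)
    T=R.from_matrix(M); top=p+T.apply([.078,0,.017-.010]) # hole top centre, if centred in tool
    pr=proj('wrist',top,C)[0]; print('pred hole px',pr.round(1)); return p,T,C,im,pr
E
python3 - <<'E'
from hole import *
p,T,C,im,pr=hole('o_')
plan(p,T,[.5542,-.0274,.2],down(.158))
x0,y0=np.round(pr).astype(int)-40;x0=max(x0,0);y0=max(y0,0)
cv2.imwrite('pics/o.png',cv2.resize(im[y0:y0+80,x0:x0+80],None,fx=6,fy=6,interpolation=2));print(x0,y0)
hsv=cv2.cvtColor(im,cv2.COLOR_BGR2HSV);r=robot.masks_of('cover','wrist');print([(round(q['score'],2),np.round(q['at']),q['region'].sum()) for q in r])
sub=im[y0:y0+80,x0:x0+80].min(2).astype(int);print(sub[::4,::4].tolist())
E
```

```text
t 29.03 j [-7.870e-01  3.290e-01  1.496e+00 -1.000e-03  1.319e+00 -9.430e-01] p [ 0.4797 -0.3248  0.208 ] w 0.0147 F [ 0.2 -0.9 -5.4] g 69.1
[[-0.155, 0.988, -0.002], [0.988, 0.155, 0.001], [0.002, -0.002, -1.0]]
pred hole px [322.1 102.4]
turn total units [-0.001 -0.001 -0.001] deg 0.2 rows>= 1.0
shift total units [3.524 1.504 0.099] rows>= 8.0
282 62
[(0.95, array([122., 175.]), np.int64(4887)), (0.87, array([194.,  15.]), np.int64(3594)), (0.85, array([323., 178.]), np.int64(48522))]
[[34, 34, 37, 37, 36, 33, 33, 36, 37, 34, 34, 36, 33, 28, 28, 29, 29, 27, 31, 25], [31, 35, 36, 38, 35, 34, 34, 37, 35, 35, 33, 35, 32, 26, 28, 30, 28, 29, 30, 24], [31, 30, 27, 29, 26, 26, 23, 25, 24, 22, 25, 24, 17, 18, 19, 19, 19, 22, 23, 20], [134, 130, 131, 131, 131, 133, 132, 127, 132, 132, 133, 132, 130, 132, 134, 134, 131, 133, 130, 132], [132, 129, 129, 131, 130, 131, 133, 126, 131, 132, 133, 132, 130, 133, 132, 134, 131, 132, 130, 132], [133, 130, 130, 130, 130, 132, 133, 126, 131, 130, 131, 132, 130, 131, 133, 135, 131, 132, 131, 131], [133, 130, 131, 131, 130, 114, 132, 127, 119, 87, 86, 1
[... 624 characters left out ...]
, 132, 130, 131, 114, 132, 127, 60, 39, 44, 51, 106, 131, 133, 134, 132, 134, 131, 133], [133, 131, 132, 129, 130, 113, 131, 124, 129, 126, 127, 121, 129, 130, 133, 134, 132, 134, 129, 133], [133, 131, 132, 131, 130, 133, 131, 124, 129, 129, 132, 130, 129, 131, 131, 134, 133, 132, 129, 132], [133, 132, 131, 131, 130, 132, 132, 125, 128, 130, 131, 129, 129, 130, 132, 134, 132, 133, 131, 133], [131, 132, 131, 130, 131, 132, 131, 125, 129, 130, 133, 129, 128, 130, 131, 134, 132, 134, 132, 132], [132, 132, 131, 131, 131, 132, 131, 124, 128, 130, 132, 129, 128, 130, 131, 134, 132, 133, 130, 131], [130, 131, 132, 131, 130, 132, 131, 125, 129, 131, 132, 130, 129, 131, 132, 134, 132, 133, 130, 131]]
```

Request:
apply_moves(
  plan=[
    [0.3, 0.13, 0, -0.001, -0.001, -0.001, -1],
    [0.36, 0.154, 0.01, 0, 0, 0, -1],
    [0.36, 0.154, 0.01, 0, 0, 0, -1],
    [0.36, 0.154, 0.01, 0, 0, 0, -1],
    [0.36, 0.154, 0.01, 0, 0, 0, -1],
  ],
)

```text
time_s: 29.55
position: [0.517, -0.1769, 0.2054]
orientation: [0.001, 0.649, 0.761, -0.0]
ft_force: [1.5, 0.6, -4.9]
width: 0.0146
gripper_force: 69.1
```

Request:
apply_moves(
  plan=[
    [0.36, 0.154, 0.01, 0, 0, 0, -1],
    [0.36, 0.154, 0.01, 0, 0, 0, -1],
    [0.36, 0.154, 0.01, 0, 0, 0, -1],
    [0.36, 0.154, 0.01, 0, 0, 0, -1],
    [0.35, 0.15, 0.01, 0, 0, 0, -1],
  ],
)

```text
time_s: 29.97
position: [0.5549, -0.0254, 0.2014]
orientation: [0.001, 0.649, 0.761, -0.0]
ft_force: [0.5, 0.1, -5.0]
width: 0.0146
gripper_force: 69.1
```

Request:
apply_moves(
  plan=[
    [0, 0, 0.15, 0, 0, 0, -1],
    [0, 0, 0.15, 0, 0, 0, -1],
    [0, 0, 0, 0, 0, 0, -1],
    [0, 0, 0, 0, 0, 0, -1],
    [0, 0, 0, 0, 0, 0, -1],
  ],
)

```text
time_s: 30.38
position: [0.555, -0.0275, 0.1779]
orientation: [0.001, 0.649, 0.761, -0.0]
ft_force: [0.1, -0.1, -5.0]
width: 0.0149
gripper_force: 69.1
```

```bash
cat >> hole.py <<'E'
def see(name):
    p,T,C,im,pr=hole(name)
    g=im.min(2); x0,y0=np.round(pr).astype(int)-32
    sub=g[y0:y0+64,x0:x0+64]; t=(sub<100).astype(np.uint8)
    cn=max(cv2.findContours(t,0,1)[0],key=cv2.contourArea); e=cv2.fitEllipse(cv2.convexHull(cn)); hc=np.array(e[0])+[x0,y0]
    hz=p[2]-.017+.010; hw=atz('wrist',hc,hz,C)[0]; print('hole px',hc.round(1),'axes',np.round(e[1],1),'in tool',T.inv().apply(hw-p).round(4))
    msk=np.zeros_like(sub);cv2.ellipse(msk,(tuple(e[0]),(e[1][0]-4,e[1][1]-4),e[2]),1,-1)
    br=((sub>80)&(msk>0)).astype(np.uint8);n,l,st,ct=cv2.connectedComponentsWithStats(br)
    for i in range(1,n):
        if st[i,4]>8:
            c=ct[i]+[x0,y0];sw=atz('wrist',c,.118,C)[0];print('bright',st[i,4],c.round(1),'world',sw.round(4),'rel hole in tool x,y mm',(T.inv().apply(sw-hw)[:2]*1e3).round(2))
    cv2.imwrite(f'pics/{name}c.png',cv2.resize(im[y0:y0+64,x0:x0+64],None,fx=7,fy=7,interpolation=2))
    pp=proj('wrist',np.r_[np.array([.5542,-.0274])+.078*np.array([-np.sin(.158),np.cos(.158)]),.118],C)[0];print('expected stud px',pp.round(1)); 
    print(sub[8:56:2,8:56:2].tolist())
    return p,T
E
python3 - <<'E'
from hole import *
p,T=see('p_');plan(p,T,[.5542,-.0274,.16],down(.158))
E
```

```text
t 30.38 j [-2.500e-01  3.090e-01  1.602e+00 -1.000e-03  1.229e+00 -4.080e-01] p [ 0.555  -0.0275  0.1779] w 0.0149 F [ 0.1 -0.1 -5. ] g 69.1
[[-0.158, 0.987, 0.001], [0.987, 0.158, -0.001], [-0.002, 0.001, -1.0]]
pred hole px [322.  102.4]
hole px [319.8 102.1] axes [16.6 17.8] in tool [ 0.0782 -0.0011  0.0069]
bright 105 [320.6 101. ] world [0.542  0.0499 0.118 ] rel hole in tool x,y mm [0.36 0.32]
expected stud px [320.4 101.4]
[[140, 141, 141, 144, 142, 138, 135, 138, 140, 139, 139, 141, 142, 142, 141, 139, 138, 138, 141, 142, 141, 140, 142, 143], [140, 141, 142, 144, 142, 137, 135, 138, 140, 139, 140, 140, 142, 141, 141, 138, 138, 139, 139, 141, 141, 141, 143, 142], [140, 140, 142, 143, 141, 137, 136, 138, 140, 139, 140, 141, 141, 140, 142, 138, 138, 139, 139, 141, 140, 140, 143, 142], [140, 141, 142, 142, 141, 136, 135, 137, 140, 141, 142, 142, 141, 143, 141, 140, 138, 138, 140, 141, 141, 140, 143, 143], [140, 142, 138, 142, 142, 136, 134, 140, 128, 111, 94, 92, 92, 89, 118, 146, 139, 139, 140, 141, 140, 142, 143, 143], [140, 140, 138, 142, 141, 137, 135, 102, 103, 73, 90, 89, 9
[... 1596 characters left out ...]
141, 140, 133, 134, 136, 130, 107, 96, 109, 102, 101, 107, 123, 125, 139, 138, 140, 141, 141, 143, 144], [140, 141, 141, 141, 141, 134, 133, 137, 137, 135, 134, 134, 136, 130, 131, 140, 138, 138, 138, 140, 140, 141, 144, 141], [139, 141, 142, 140, 140, 134, 133, 135, 137, 136, 138, 139, 140, 140, 138, 137, 137, 136, 139, 141, 140, 142, 144, 141], [139, 140, 141, 141, 140, 134, 133, 136, 137, 138, 138, 140, 141, 139, 139, 138, 138, 138, 140, 140, 140, 141, 144, 142], [140, 139, 140, 141, 140, 132, 133, 135, 137, 137, 139, 139, 140, 140, 138, 139, 138, 138, 138, 142, 141, 142, 144, 142]]
turn total units [0.001 0.001 0.   ] deg 0.1 rows>= 1.0
shift total units [ 0.002 -0.01   0.223] rows>= 1.0
```

Request:
apply_moves(
  plan=[
    [0, -0.006, 0.15, 0, 0, 0, -1],
    [0, 0, 0.15, 0, 0, 0, -1],
    [0, 0, 0.13, 0, 0, 0, -1],
    [0, 0, 0, 0, 0, 0, -1],
    [0, 0, 0, 0, 0, 0, -1],
  ],
)

```text
time_s: 30.85
position: [0.5541, -0.0275, 0.1428]
orientation: [0.0, 0.649, 0.761, -0.0]
ft_force: [-0.6, -0.6, -5.5]
width: 0.0151
gripper_force: 69.1
```

Run:
```python
from hole import *
p,T,C,im,pr=hole('q_')
x0,y0=np.round(pr).astype(int)-32
cv2.imwrite('pics/q.png',cv2.resize(im[y0:y0+64,x0:x0+64],None,fx=7,fy=7,interpolation=2))
plan(p,T,[.5542,-.0274,.107],down(.158))
```

```text
t 30.85 j [-2.500e-01  3.420e-01  1.648e+00 -1.000e-03  1.152e+00 -4.080e-01] p [ 0.5541 -0.0275  0.1428] w 0.0151 F [-0.6 -0.6 -5.5] g 69.1
[[-0.158, 0.987, -0.0], [0.987, 0.158, -0.001], [-0.001, -0.0, -1.0]]
pred hole px [322.1 102.5]
turn total units [-0.     0.001  0.   ] deg 0.1 rows>= 1.0
shift total units [0.001 0.001 0.448] rows>= 1.0
```

View pics/q.png

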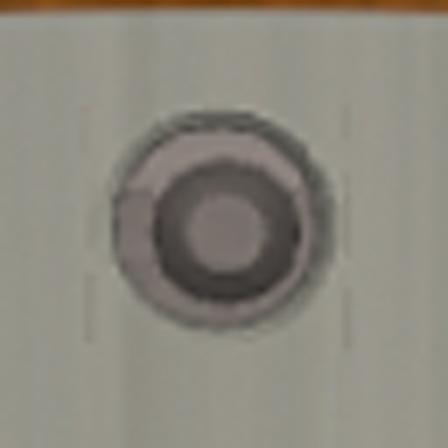

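The stud (225,231) sits inside the hole (222,221), almost concentric. I'll nudge slightly and descend gently.

Request:
apply_moves(
  plan=[
    [-0.005, 0, 0.05, 0, 0, 0, -1],
    [0, 0, 0.05, 0, 0, 0, -1],
    [0, 0, 0.04, 0, 0, 0, -1],
    [0, 0, 0.03, 0, 0, 0, -1],
    [0, 0, 0, 0, 0, 0, -1],
  ],
)

```text
time_s: 31.32
position: [0.5539, -0.0275, 0.1286]
orientation: [0.0, 0.649, 0.761, -0.0]
ft_force: [0.2, -0.4, -6.1]
width: 0.0146
gripper_force: 69.3
```

Request:
apply_moves(
  plan=[
    [0, 0, 0.04, 0, 0, 0, -1],
    [0, 0, 0.04, 0, 0, 0, -1],
    [0, 0, 0.04, 0, 0, 0, -1],
    [0, 0, 0.03, 0, 0, 0, -1],
    [0, 0, 0, 0, 0, 0, -1],
  ],
)

```text
time_s: 31.73
position: [0.5539, -0.0275, 0.1166]
orientation: [0.0, 0.649, 0.761, -0.0]
ft_force: [0.6, 0.4, -6.0]
width: 0.0147
gripper_force: 69.3
```

Request:
apply_moves(
  plan=[
    [0, 0, 0.03, 0, 0, 0, -1],
    [0, 0, 0.03, 0, 0, 0, -1],
    [0, 0, 0.02, 0, 0, 0, -1],
    [0, 0, 0, 0, 0, 0, -1],
    [0, 0, 0, 0, 0, 0, -1],
  ],
)

```text
time_s: 32.15
position: [0.5543, -0.0276, 0.1108]
orientation: [0.001, 0.649, 0.761, -0.0]
ft_force: [0.5, 1.0, -5.0]
width: 0.0146
gripper_force: 69.3
```

Smooth, with the underside at about 0.094. A few more millimetres to go.

Request:
apply_moves(
  plan=[
    [0, 0, 0.015, 0, 0, 0, -1],
    [0, 0, 0.015, 0, 0, 0, -1],
    [0, 0, 0.015, 0, 0, 0, -1],
    [0, 0, 0, 0, 0, 0, -1],
    [0, 0, 0, 0, 0, 0, -1],
  ],
)

```text
time_s: 32.57
position: [0.5544, -0.0276, 0.1073]
orientation: [0.001, 0.649, 0.761, -0.0]
ft_force: [0.2, -0.0, -5.4]
width: 0.015
gripper_force: 69.2
```

```bash
python3 -c "
from h import *
log()"
```

```text
t 32.57 j [-2.500e-01  3.800e-01  1.689e+00 -1.000e-03  1.071e+00 -4.090e-01] p [ 0.5544 -0.0276  0.1073] w 0.015 F [ 0.2 -0.  -5.4] g 69.2
[[-0.159, 0.987, 0.001], [0.987, 0.159, -0.001], [-0.001, 0.001, -1.0]]
```

Request:
apply_moves(
  plan=[
    [0, 0, 0.008, 0, 0, 0, -1],
    [0, 0, 0.008, 0, 0, 0, -1],
    [0, 0, 0, 0, 0, 0, -1],
    [0, 0, 0, 0, 0, 0, -1],
  ],
)

```text
time_s: 32.9
position: [0.5545, -0.0277, 0.1071]
orientation: [0.001, 0.649, 0.761, -0.0]
ft_force: [-3.5, -0.1, 5.0]
width: 0.0149
gripper_force: 70.7
```

Request:
apply_moves(
  plan=[
    [0, 0, 0, 0, 0, 0, -0.4],
    [0, 0, 0, 0, 0, 0, 0.0],
    [0, 0, 0, 0, 0, 0, 0.0],
    [0, 0, 0, 0, 0, 0, 0.0],
    [0, 0, 0, 0, 0, 0, 0.0],
  ],
)

```text
time_s: 33.32
position: [0.5546, -0.0277, 0.106]
orientation: [0.001, 0.649, 0.761, -0.0]
ft_force: [0.6, -0.3, -0.4]
width: 0.0424
gripper_force: 0.0
```

Request:
apply_moves(
  plan=[
    [0, 0, -0.2, 0, 0, 0, 0.0],
    [0, 0, -0.4, 0, 0, 0, 0.0],
    [0, 0, -0.4, 0, 0, 0, 0.0],
    [0, 0, -0.4, 0, 0, 0, 0.0],
    [0, 0, -0.4, 0, 0, 0, 0.0],
  ],
)

```text
time_s: 33.73
position: [0.5541, -0.0274, 0.2514]
orientation: [0.001, 0.649, 0.761, -0.0]
ft_force: [0.9, -0.0, -0.3]
width: 0.0428
gripper_force: 0.0
```

Request:
apply_moves(
  plan=[
    [-0.4, 0, -0.3, 0, 0, 0, 0.0],
    [-0.4, 0, -0.3, 0, 0, 0, 0.0],
    [0, 0, -0.2, 0, 0, 0, 0.0],
    [0, 0, 0, 0, 0, 0, 0.0],
    [0, 0, 0, 0, 0, 0, 0.0],
  ],
)

```text
time_s: 34.15
position: [0.5647, -0.0908, 0.3145]
orientation: [0.001, 0.649, 0.761, 0.0]
ft_force: [-1.3, 0.4, 0.1]
width: 0.0426
gripper_force: 0.0
```

Run:
```python
from fit import *
p,M=log();C=cal('wrist');im=robot.capture('wrist');cv2.imwrite('pics/r_.png',im)
rs=robot.masks_of('cover','wrist')
for r in rs[:3]:
    m=r['region'].astype(np.uint8);cn=max(cv2.findContours(m,0,1)[0],key=cv2.contourArea)[:,0,:]
    b=cv2.minAreaRect(atz('wrist',cn,.1,C)[:,:2].astype(np.float32));print(round(r['score'],2),np.round(r['at']),'rect',np.round(b[0],4),np.round(b[1],4),round(b[2],2))
for r in robot.masks_of('clamp_knob','wrist')[:3]: print('knob',round(r['score'],2),np.round(r['at']),r['region'].sum(),atz('wrist',r['at'],.125,C).round(4),cv2.boundingRect(r['region'].astype(np.uint8)))
e=lambda x,y,z:np.r_[R.from_euler('z',.158).apply([x,y,0])[:2]+[.5542,-.0274],z]
for j in np.arange(.3,1.3,.1):
    k=e(-.078-.052*np.cos(j),.055+.052*np.sin(j),.153);b=e(-.078-.052*np.cos(j),.055+.052*np.sin(j),.111);print(round(j,1),k.round(3),proj('wrist',k,C).round(1),proj('wrist',b,C).round(1))
```

```text
t 34.15 j [-0.354  0.257  1.337 -0.     1.545 -0.513] p [ 0.5647 -0.0908  0.3145] w 0.0426 F [-1.3  0.4  0.1] g 0.0
[[-0.158, 0.987, 0.002], [0.987, 0.158, -0.001], [-0.002, 0.002, -1.0]]
0.77 [125. 269.] rect [ 0.2865 -0.292 ] [0.0736 0.1065] 32.56
0.77 [169. 161.] rect [ 0.3658 -0.1122] [0.11   0.0709] 28.18
0.61 [321. 111.] rect [ 0.5537 -0.0278] [0.1225 0.1889] 9.87
knob 0.61 [234.  50.] 1000 [[0.4508 0.0295 0.125 ]] (197, 30, 63, 46)
0.3 [0.417 0.022 0.153] [[194.3  52.1]] [[208.2  56.8]]
0.4 [0.418 0.027 0.153] [[195.9  47.3]] [[209.7  52.5]]
0.5 [0.42  0.032 0.153] [[197.9  42.7]] [[211.5  48.4]]
0.6 [0.422 0.037 0.153] [[200.4  38.2]] [[213.8  44.4]]
0.7 [0.424 0.041 0.153] [[203.3  34. ]] [[216.4  40.7]]
0.8 [0.427 0.046 0.153] [[206.6  30.1]] [[219.3  37.2]]
0.9 [0.43  0.05  0.153] [[210.3  26.4]] [[222.6  34. ]]
1.0 [0.434 0.053 0.153] [[214.2  23.1]] [[226.2  31.1]]
1.1 [0.438 0.057 0.153] [[218.5  20.2]] [[230.   28.6]]
1.2 [0.442 0.06  0.153] [[223.   17.7]] [[234.   26.4]]
```

Request:
apply_moves(
  plan=[
    [0.27, -0.213, 0.15, 0, 0, 0, 0.3],
    [0.27, -0.213, 0.15, 0, 0, 0, 0.3],
    [0.27, -0.213, 0.15, 0, 0, 0, 0.3],
    [0.27, -0.213, 0.15, 0, 0, 0, 0.3],
    [0.27, -0.213, 0.15, 0, 0, 0, 0.3],
  ],
)

```text
time_s: 34.72
position: [0.4611, 0.0041, 0.2519]
orientation: [-0.001, 0.648, 0.761, -0.001]
ft_force: [0.7, 0.4, 0.2]
width: 0.0552
gripper_force: 0.0
```

Request:
apply_moves(
  plan=[
    [0.27, -0.213, 0.15, 0, 0, 0, 0.3],
    [0.265, -0.213, 0.15, 0, 0, 0, 0.3],
    [0, 0, 0, 0, 0, 0, 0.3],
    [0, 0, 0, 0, 0, 0, 0.3],
    [0, 0, 0, 0, 0, 0, 0.3],
  ],
)

```text
time_s: 35.13
position: [0.4229, 0.0395, 0.2297]
orientation: [0.001, 0.648, 0.762, -0.0]
ft_force: [-0.1, -0.3, 0.9]
width: 0.0558
gripper_force: 0.0
```

Run:
```python
from fit import *
from kin import *
p,M=log();C=cal('wrist');im=robot.capture('wrist');cv2.imwrite('pics/s_.png',im)
e=lambda x,y,z:np.r_[R.from_euler('z',.158).apply([x,y,0])[:2]+[.5542,-.0274],z]
rs=robot.masks_of('clamp_knob','wrist')
T_=np.linspace(0,2*np.pi,24)
def part(j):
    kx,ky=-.078-.052*np.cos(j),.055+.052*np.sin(j);m=np.zeros((400,640),np.uint8)
    P=np.array([e(kx+.007*np.cos(t),ky+.007*np.sin(t),z) for t in T_ for z in(.111,.153)])
    cv2.fillConvexPoly(m,cv2.convexHull(proj('wrist',P,C).astype(np.float32)).round().astype(np.int32),1)
    u=np.array([-np.cos(j),np.sin(j)]);n=np.array([u[1],-u[0]])
    P=np.array([e(*(np.array([-.078,.055])+a*u+b*n),z) for a in(-.008,.062) for b in(-.008,.008) for z in(.103,.111)])
    cv2.fillConvexPoly(m,cv2.convexHull(proj('wrist',P,C).astype(np.float32)).round().astype(np.int32),1);return m>0
for r in rs[:2]:
    m=r['region'];print(round(r['score'],2),np.round(r['at']),m.sum(),cv2.boundingRect(m.astype(np.uint8)))
    s=[((m&part(j)).sum()/(m|part(j)).sum(),j) for j in np.arange(.3,1.31,.02)];print(max(s))
    j=max(s)[1];k=e(-.078-.052*np.cos(j),.055+.052*np.sin(j),.125);print('knob',k.round(4),proj('wrist',k+[0,0,.028],C));plan(p,R.from_matrix(M),k,down(.158))
```

```text
t 35.13 j [-1.700e-01  2.900e-02  1.813e+00 -1.000e-03  1.299e+00 -3.300e-01] p [0.4229 0.0395 0.2297] w 0.0558 F [-0.1 -0.3  0.9] g 0.0
[[-0.16, 0.987, 0.001], [0.987, 0.16, -0.001], [-0.002, 0.001, -1.0]]
0.66 [344. 208.] 1589 (309, 178, 68, 57)
(np.float64(0.877262443438914), np.float64(0.6400000000000003))
knob [0.4224 0.0387 0.125 ] [[320.78535147 207.88246895]]
turn total units [0.    0.001 0.002] deg 0.2 rows>= 1.0
shift total units [-0.009 -0.008  1.309] rows>= 3.0
```

Request:
apply_moves(
  plan=[
    [-0.009, -0.008, 0.32, 0, 0, 0, 0.3],
    [0, 0, 0.32, 0, 0, 0, 0.3],
    [0, 0, 0.32, 0, 0, 0, 0.3],
    [0, 0, 0.25, 0, 0, 0, 0.3],
    [0, 0, 0.1, 0, 0, 0, 0.3],
  ],
)

```text
time_s: 35.65
position: [0.4215, 0.0379, 0.1227]
orientation: [-0.001, 0.649, 0.761, -0.001]
ft_force: [0.2, 0.5, -0.4]
width: 0.0552
gripper_force: 0.0
```

Request:
apply_moves(
  plan=[
    [0, 0, 0, 0, 0, 0, -0.3],
    [0, 0, 0, 0, 0, 0, -1],
    [0, 0, 0, 0, 0, 0, -1],
    [0, 0, 0, 0, 0, 0, -1],
    [0, 0, 0, 0, 0, 0, -1],
  ],
  newtons=20,
)

```text
time_s: 36.07
position: [0.4238, 0.038, 0.1264]
orientation: [0.002, 0.649, 0.761, 0.001]
ft_force: [2.1, -1.0, 2.4]
width: 0.0135
gripper_force: 21.4
```

Run:
```python
from h import *
p,M=log()
e=lambda x,y:R.from_euler('z',.158).apply([x,y,0])[:2]+[.5542,-.0274]
q=R.from_euler('z',-.158).apply(np.r_[p[:2]-[.5542,-.0274],0])[:2]-[-.078,.055];j0=np.arctan2(q[1],-q[0]);print('j est',j0,'rad',np.linalg.norm(q))
J=np.linspace(j0,3.14,21)
K=np.array([e(-.078-.052*np.cos(j),.055+.052*np.sin(j)) for j in J])
d=np.diff(np.vstack([p[:2],K[1:]]),axis=0)@M[:2,:2]/.08;print(d.round(3).tolist())
```

```text
t 36.07 j [-1.730e-01  1.400e-01  1.970e+00 -1.000e-03  1.027e+00 -3.320e-01] p [0.4238 0.038  0.1264] w 0.0135 F [ 2.1 -1.   2.4] g 21.4
[[-0.159, 0.987, 0.004], [0.987, 0.159, -0.002], [-0.003, 0.004, -1.0]]
j est 0.6385142812061305 rad 0.05047019799021347
[[0.073, 0.037], [0.055, 0.06], [0.047, 0.066], [0.038, 0.072], [0.029, 0.076], [0.02, 0.079], [0.01, 0.081], [-0.001, 0.081], [-0.011, 0.081], [-0.021, 0.079], [-0.03, 0.075], [-0.039, 0.071], [-0.048, 0.066], [-0.056, 0.059], [-0.063, 0.052], [-0.069, 0.043], [-0.074, 0.034], [-0.077, 0.025], [-0.08, 0.015], [-0.081, 0.005]]
```

Gripped the knob. Now following the arc.

Request:
apply_moves(
  plan=[
    [0.068, 0.042, 0, 0, 0, 0, -1],
    [0.055, 0.06, 0, 0, 0, 0, -1],
    [0.047, 0.066, 0, 0, 0, 0, -1],
    [0.038, 0.072, 0, 0, 0, 0, -1],
    [0.029, 0.076, 0, 0, 0, 0, -1],
  ],
)

```text
time_s: 36.48
position: [0.4437, 0.0621, 0.1261]
orientation: [-0.0, 0.649, 0.761, -0.0]
ft_force: [-6.1, 1.7, 13.7]
width: 0.0134
gripper_force: 22.5
```

Request:
apply_moves(
  plan=[
    [0.02, 0.079, 0, 0, 0, 0, -1],
    [0.01, 0.081, 0, 0, 0, 0, -1],
    [-0.001, 0.081, 0, 0, 0, 0, -1],
    [-0.011, 0.081, 0, 0, 0, 0, -1],
    [-0.021, 0.079, 0, 0, 0, 0, -1],
  ],
)

```text
time_s: 36.9
position: [0.4751, 0.0675, 0.1256]
orientation: [-0.001, 0.648, 0.761, -0.0]
ft_force: [-5.4, 2.1, 6.8]
width: 0.0132
gripper_force: 22.4
```

```bash
cat > arc.py <<'E'
from h import *
p,M=log()
q=R.from_euler('z',-.158).apply(np.r_[p[:2]-[.5542,-.0274],0])[:2]-[-.078,.055];print('j est',np.arctan2(q[1],-q[0]),'rad',np.linalg.norm(q))
E
python3 arc.py
```

```text
t 36.9 j [-9.200e-02  2.370e-01  1.846e+00  1.000e-03  1.059e+00 -2.520e-01] p [0.4751 0.0675 0.1256] w 0.0132 F [-5.4  2.1  6.8] g 22.4
[[-0.159, 0.987, -0.001], [0.987, 0.159, 0.001], [0.001, -0.001, -1.0]]
j est 1.852605338567643 rad 0.05322280665171758
```

Request:
apply_moves(
  plan=[
    [-0.03, 0.075, 0, 0, 0, 0, -1],
    [-0.039, 0.071, 0, 0, 0, 0, -1],
    [-0.048, 0.066, 0, 0, 0, 0, -1],
    [-0.056, 0.059, 0, 0, 0, 0, -1],
    [-0.063, 0.052, 0, 0, 0, 0, -1],
  ],
)

```text
time_s: 37.32
position: [0.504, 0.0521, 0.1253]
orientation: [-0.0, 0.648, 0.761, -0.0]
ft_force: [-5.6, 3.3, 6.3]
width: 0.0134
gripper_force: 22.6
```

Request:
apply_moves(
  plan=[
    [-0.069, 0.043, 0, 0, 0, 0, -1],
    [-0.074, 0.034, 0, 0, 0, 0, -1],
    [-0.077, 0.025, 0, 0, 0, 0, -1],
    [-0.04, 0.008, 0, 0, 0, 0, -1],
    [0, 0, 0, 0, 0, 0, -1],
  ],
)

```text
time_s: 37.73
position: [0.5173, 0.0314, 0.1253]
orientation: [0.001, 0.649, 0.761, 0.0]
ft_force: [-1.0, 0.3, 2.3]
width: 0.013
gripper_force: 22.3
```

```bash
python3 arc.py
```

```text
t 37.73 j [-1.540e-01  2.990e-01  1.759e+00 -1.000e-03  1.080e+00 -3.120e-01] p [0.5173 0.0314 0.1253] w 0.013 F [-1.   0.3  2.3] g 22.3
[[-0.158, 0.987, 0.002], [0.987, 0.158, -0.002], [-0.002, 0.002, -1.0]]
j est 2.969706394555632 rad 0.051604889995119134
```

Request:
apply_moves(
  plan=[
    [-0.04, 0.006, 0, 0, 0, 0, -1],
    [-0.04, 0.003, 0, 0, 0, 0, -1],
    [-0.03, 0, 0, 0, 0, 0, -1],
    [-0.02, 0, 0, 0, 0, 0, -1],
    [0, 0, 0, 0, 0, 0, -1],
  ],
)

```text
time_s: 38.15
position: [0.5203, 0.0218, 0.1254]
orientation: [0.002, 0.649, 0.761, 0.001]
ft_force: [4.8, 3.5, 0.9]
width: 0.0131
gripper_force: 22.0
```

```bash
python3 arc.py
```

```text
t 38.15 j [-1.720e-01  3.020e-01  1.755e+00 -1.000e-03  1.080e+00 -3.310e-01] p [0.5203 0.0218 0.1254] w 0.0131 F [4.8 3.5 0.9] g 22.0
[[-0.158, 0.987, 0.004], [0.987, 0.158, -0.001], [-0.002, 0.004, -1.0]]
j est -3.1201458344945734 rad 0.05225608232562104
```

Request:
apply_moves(
  plan=[
    [0, 0, 0, 0, 0, 0, -0.4],
    [0, 0, 0, 0, 0, 0, -0.1],
    [0, 0, 0, 0, 0, 0, -0.1],
    [0, 0, -0.2, 0, 0, 0, -0.1],
    [0, 0, -0.4, 0, 0, 0, -0.1],
  ],
)

```text
time_s: 38.57
position: [0.5156, 0.0222, 0.1698]
orientation: [-0.003, 0.649, 0.761, -0.003]
ft_force: [0.5, -0.1, 0.2]
width: 0.0386
gripper_force: 0.0
```

Request:
apply_moves(
  plan=[
    [0, 0, -0.4, 0, 0, 0, 0],
    [0, 0, -0.4, 0, 0, 0, 0],
    [-0.3, 0, -0.4, 0, 0, 0, 0],
    [-0.3, 0, -0.3, 0, 0, 0, 0],
    [0, 0, 0, 0, 0, 0, 0],
  ],
)

```text
time_s: 38.98
position: [0.5291, -0.0292, 0.2988]
orientation: [0.006, 0.649, 0.761, 0.001]
ft_force: [0.9, -0.6, 0.3]
width: 0.0427
gripper_force: 0.0
```

Run:
```python
from fit import *
p,M=log();C=cal('wrist');im=robot.capture('wrist');cv2.imwrite('pics/t_.png',im)
e=lambda x,y,z:np.r_[R.from_euler('z',.158).apply([x,y,0])[:2]+[.5542,-.0274],z]
T_=np.linspace(0,2*np.pi,24)
def part(j):
    kx,ky=-.078-.052*np.cos(j),.055+.052*np.sin(j);m=np.zeros((400,640),np.uint8)
    P=np.array([e(kx+.007*np.cos(t),ky+.007*np.sin(t),z) for t in T_ for z in(.111,.153)])
    cv2.fillConvexPoly(m,cv2.convexHull(proj('wrist',P,C).astype(np.float32)).round().astype(np.int32),1)
    u=np.array([-np.cos(j),np.sin(j)]);n=np.array([u[1],-u[0]])
    P=np.array([e(*(np.array([-.078,.055])+a*u+b*n),z) for a in(-.008,.062) for b in(-.008,.008) for z in(.103,.111)])
    cv2.fillConvexPoly(m,cv2.convexHull(proj('wrist',P,C).astype(np.float32)).round().astype(np.int32),1);return m>0
for r in robot.masks_of('clamp_knob','wrist')[:2]:
    m=r['region'];print('knob',round(r['score'],2),np.round(r['at']),max(((m&part(j)).sum()/(m|part(j)).sum(),j) for j in np.arange(2.4,3.4,.02)))
for r in robot.masks_of('cover','wrist')[:3]:
    m=r['region'].astype(np.uint8);cn=max(cv2.findContours(m,0,1)[0],key=cv2.contourArea)[:,0,:]
    b=cv2.minAreaRect(atz('wrist',cn,.1,C)[:,:2].astype(np.float32));print('cover',round(r['score'],2),np.round(r['at']),np.round(b[0],4),np.round(b[1],4),round(b[2],2))
robot.capture('top');robot.capture('scene')
for n in('top','scene'): locate('cup',n,(.476,.305),cal(n))
```

```text
t 38.98 j [-0.263  0.178  1.474 -0.004  1.478 -0.42 ] p [ 0.5291 -0.0292  0.2988] w 0.0427 F [ 0.9 -0.6  0.3] g 0.0
[[-0.157, 0.988, 0.01], [0.988, 0.157, -0.007], [-0.008, 0.009, -1.0]]
knob 0.77 [299. 120.] (np.float64(0.9), np.float64(3.0600000000000005))
cover 0.95 [180. 201.] [ 0.3592 -0.0978] [0.1096 0.0698] 26.79
cover 0.88 [136. 298.] [ 0.28   -0.2743] [0.0731 0.1029] 34.2
cover 0.76 [342. 169.] [ 0.554  -0.0272] [0.1203 0.1861] 9.12
cup top [0.4773 0.3054] -0.975
cup scene [0.4753 0.3064] -0.92
```

```bash
python3 -c "
from cell import robot
print(robot.finish_job())"
```

```text
the job is handed in; nothing more can be done
None
```

I handed the job in at about 39 s; the hand-in gave no verdict. By my own measurements, all six balls are in the tub, the cup stands upright, the cover lies flush over both studs, and the bar is at its stop (about 3.06 rad by camera); the bottle and pot were still in place when re-measured, and the jar, dish and brush pot were not re-measured.

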